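Register an embossing die in the corner of a jig

ROBOT

A 6-joint arm with a two-finger parallel gripper is mounted at the origin on a cart in front of the work surface, level with it; the furniture and walls round the work are solid. World frame = base frame: x ahead of the robot, y to its left, z up, the work surface at z = 0. Lengths are in mm, angles in rad, forces in N, time in s.
With the tool pointing down it reaches from about 300 to 775 mm from the base axis. Payload 14.6 kg.
Tool frame: the origin (TCP) lies midway between the tips of the shut fingers; the grasp point (between the pads) lies 19 mm behind it; y points along the fingers, x is the direction in which the jaws open and shut, and the axes are right-handed (so a half turn about y gives the same grasp; the last joint's range is limited). The gripper opens to 94 mm and grips with 3 to 60 N. Pads are 16 mm wide; open, the fingers measure 119 mm over their backs; the gripper's body (75 mm by 177 mm) begins 78 mm behind the grasp point.
Start: joints at [1.256, 0.3, 1.521, -0, 1.321, -0.067], TCP at [134.897, 533.19, 179.646] pointing down, gripper open.
Joint ranges: [-3.03, 3.03], [-0.79, 2.21], [0.23, 2.52], [-1.04, 4.18], [0, 3.07], [-2.55, 2.55]. Speed limits (rad/s): [2.22, 2.22, 2.57, 3.14, 3.14, 3.14].

INTERFACE

Orientations are given as [roll, pitch, yaw] about the fixed x, y, z axes, in that order (R = Rz(yaw) Ry(pitch) Rx(roll)).
In Python, from cell import manip gives the robot as it stands.
- The arm moves only by the tool servo_tool, never from a script. Its argument "commands" is a list of rows, each an object with "dp": the shift along the tool's x, y, z in mm, a list of three; "turn": the turn, a rotation vector about the tool's x, y, z in degrees, a list of three. A call has 1 to 5 rows; each row is the pose to reach, as a shift and turn from the pose measured when the call began, along the tool's axes at that moment; what a row does not reach only later rows make up. A row lasts 1/12 s, in which the tool goes at most 41.7 mm and 7.16 degrees, less where a joint would pass 70% of its speed; a pose out of reach is approached as far as the arm can. A call with a gripper value outside its range is refused whole. "grip" is the gripper command: -1 is fully open, 1 is shut, values between are in proportion, set as the call begins (left out, the last holds). The fingers move at their own pace and stop on an object; "force" is the grip in N (left out, the last holds). Time passes only in rows, so rows that repeat a pose let the fingers close. It gives the time, the measured TCP pose, the force and the opening at its end, in the units of the state.
- manip.read_state(): the state, without advancing time (a new reading comes with each control period).
- manip.camera(name): name is "scene" or "side" or "wrist"; returns a dict with "img" (480x640x3 uint8, red, green, blue), "depth" (480x640 float32, mm along the optical axis (not along the pixel's ray), 0 where there is no reading), "K" (3x3 intrinsics, pixels), "k1" (the pictures are not rectified: a ray, as slopes to the right and down, at radius r is drawn at 1 + k1 r^2 times it, then the intrinsics apply), "R" (3x3) and "t" (3): a world point X has camera coordinates R X + t; the wrist camera has in their place "hand_eye" (4x4, takes a point from camera to tool coordinates, whose origin is the TCP and whose axes are the tool frame's). Camera axes: x right, y down, z forward; pixel columns grow to the right and rows downward; lengths in mm; the calibration is good to about 2 mm. A picture is of the moment at which its call begins: read the wrist's pose just before it.
- manip.sign_off(): hands the job in, once; it reports no verdict.
The state is a dict: "clock": time; "joints": joint angles; "qd": joint speeds; "effort": joint torques, N m; "eef_pos": TCP position; "eef_rot": TCP orientation; "wrist_force": force on the tool from outside, world axes, zero at the start; "moment": the same for the moment, N m; "finger_gap": finger opening in mm.
Only numpy, scipy, OpenCV 4.12 (cv2) and the standard library are available. Lean on these libraries where they do the work, as an engineer would, in place of code of your own. Each camera call takes 0.05 s, during which the arm holds its last target.

TASK

Clear the block of crepe rubber off the grey jig and lay it flat on the bare bench top, leaving the red paint bottle, the beeswax and the thread spool where they are. Set the embossing die, which has a wooden rib to grip it by, flat on the jig with its bevelled, red-dotted corner pointing away from the corner where the two brass fences meet, and push it snugly into that corner so that it touches both fences at once. Finish while holding it there: do not let go, but keep it gripped and pressed against both fences.

Things in the scene. Friction and masses are not known exactly. Their poses are not given: they have to be found in the camera images.
- jig: Registering jig fixed to the bench: grey bed plate 210 (x) x 180 (y) x 10 mm. Origin at the centre of its underside, z up. Two low brass fences, each 16 mm wide, stand 12 mm above the bed along its +x edge and its +y edge. Bed and fences are polished: the die slides on them easily (friction about 0.2). Place and yaw vary.
- fence_far: Brass fence along the jig's +x edge, 16 (x) x 158 (y) x 12 mm, fixed to the jig, axes as the jig's. Origin at the centre of its underside, on the bed; its inner face (towards the jig's -x) is at x = -8 mm.
- fence_side: Brass fence along the jig's +y edge, 188 (x) x 16 (y) x 12 mm, fixed to the jig, axes as the jig's. Origin at the centre of its underside, on the bed; its inner face (towards the jig's -y) is at y = -8 mm.
- jig_corner (a point): Point on the top of the bed (10 mm above the bench) where the planes of the two fences' inner faces meet; in the jig's frame at (89, 74, 10) mm. Axes as the jig's: the free bed lies towards -x and -y.
- die: Loose embossing die, 0.2 to 0.4 kg: aluminium plate 90 (x) x 60 (y) x 14 mm, origin at the centre of its underside, z up. Its (-x,-y) corner is bevelled by 16 mm, with a red dot on top. A dark wooden rib, 44 (x) x 14 (y) mm, stands on the middle of the plate up to 50 mm above the underside: grip it across its 14 mm. Starts flat on the bench right of the jig, turned up to 70 degrees either way.
- die_corner (a point): The die's square corner opposite the bevel, at (45, 30, 0) mm in the die's frame; it belongs in jig_corner, with the die's axes along the jig's.
- crepe_rubber: Loose tan block of crepe rubber 42 (x) x 60 (y) x 18 mm, 30 g, lying flat on the jig's bed near the corner. Origin at the centre of its underside. The bench right of the jig, between it and the orange leather, is bare apart from the die and the beeswax.
- edge_paint: Bystander: small red bottle with a black cap, 34 mm across, 72 mm tall, standing beyond the jig. Origin under its centre.
- beeswax: Bystander: yellow block of beeswax 38 x 55 x 22 mm on the bench right of the jig. Origin at the centre of its underside.
- spool: Bystander: upright wooden spool of orange thread, about 65 x 54 x 44 mm, on the bench left of the jig. Origin under its centre.

How it is judged (in metres and radians):
At the end, for the whole second after the job is handed in: For the last second the die is gripped, still, flat and square (2 degrees), its square corner opposite the bevel within 4 mm of the jig's corner, pressing each fence with 0.7 N or more; the crepe rubber lies flat, released and still on the bare bench top off the jig (contact force between die and fence_far above 0.7 N and contact force between die and fence_side above 0.7 N and contact force between die and the fingers above 1 N and distance between die_corner and jig_corner below 0.004 m and angle between the x axis of die and the x axis of jig, either way round below 0.035 rad and angle between die's own z axis and vertical below 0.035 rad and linear speed of die below 0.01 m/s and height (world z) of crepe_rubber between -0.01 and 0.006 m and angle between crepe_rubber's own z axis and vertical below 0.15 rad and contact force between crepe_rubber and jig below 0.05 N and contact force between crepe_rubber and the fingers below 0.05 N and linear speed of crepe_rubber below 0.02 m/s); the arm keeps its last pose, push and grip.
It fails at once if the red paint bottle is moved by more than 30 mm (distance of edge_paint from where it was at the start of the episode above 0.03 m).
It fails at once if the beeswax is moved by more than 30 mm (distance of beeswax from where it was at the start of the episode above 0.03 m).
It fails at once if the thread spool is moved by more than 30 mm (distance of spool from where it was at the start of the episode above 0.03 m).
It also fails if it takes over 54 s, if anything falls off the work surface, if the arm or the gripper's body presses on something with over 40 N, if the wrist force passes 120 N, or if a joint passes its speed limit or range.

## Working session

There is one attempt and no reset: what is moved stays moved. The work goes in short steps, Python scripts to look and compute and a tool call to move; the robot and the scene stay as the last step left them, time stands still between calls to the robot, and variables do not carry over. Pictures are saved under pics/ and viewed, and the job is handed in when it is done.

Besides the shell and the picture viewer there is one more tool, called after "Emit:" as name([rows], argument=value, ...), one row to a line, values as JSON. servo_tool: Moves the arm, as the interface text tells. Its arguments: {"type":"object","properties":{"commands":{"type":"array","items":{"type":"object","properties":{"dp":{"type":"array","items":{"type":"number"}},"turn":{"type":"array","items":{"type":"number"}}}}},"grip":{"type":"number"},"force":{"type":"number"}},"required":["commands"]}

```bash
ls; mkdir -p pics; cat > h.py <<'E'
import numpy as np, cv2, json
from cell import manip
from scipy.spatial.transform import Rotation as Ro
def snap(n,f):
    c=manip.camera(n); cv2.imwrite('pics/'+f+'.png',c['img'][:,:,::-1]); np.savez('pics/'+f+'.npz',**c); return c
def ray(c,u,v):
    K=c['K'];xd=(u-K[0,2])/K[0,0];yd=(v-K[1,2])/K[1,1];k=float(c['k1']);x,y=xd,yd
    for _ in range(20):
        r2=x*x+y*y;x=xd/(1+k*r2);y=yd/(1+k*r2)
    return np.array([x,y,1.])
def onz(c,u,v,z,pose=None):
    d=ray(c,u,v)
    if 'hand_eye' in c:
        H=c['hand_eye'];p,e=pose;R=Ro.from_euler('xyz',e).as_matrix()
        o=R@H[:3,3]+p;w=R@H[:3,:3]@d
    else:
        R=c['R'];o=-R.T@c['t'];w=R.T@d
    return o+w*(z-o[2])/w[2]
E
python3 - <<'E'
from h import *
s=manip.read_state()
print({k:np.round(v,3) for k,v in s.items()})
for n in['scene','side','wrist']:
    c=snap(n,n+'0');print(n,c['k1'],c['K'][0,0],[ (k,np.round(c[k],3).tolist()) for k in('R','t','hand_eye') if k in c])
E
```

```text
pics
{'clock': np.float64(0.0), 'joints': array([ 1.256,  0.3  ,  1.522, -0.   ,  1.321, -0.067]), 'qd': array([ 0.   ,  0.   , -0.   ,  0.   , -0.   , -0.002]), 'effort': array([-0.0000e+00, -5.3181e+01, -3.5273e+01,  7.1000e-02,  2.4000e-02,
       -0.0000e+00]), 'eef_pos': array([134.802, 532.926, 179.091]), 'eef_rot': array([-1.571e+00,  1.000e-03,  1.323e+00]), 'wrist_force': array([-0.396, -0.271,  0.494]), 'moment': array([-0.01 ,  0.007,  0.016]), 'finger_gap': np.float64(93.925)}
scene 0.02552172813430641 541.2948819146947 [('R', [[0.742, -0.67, -0.021], [-0.333, -0.342, -0.879], [0.581, 0.659, -0.477]]), ('t', [-399.918, 261.225, 712.488])]
side 0.00827888734943187 613.9848950657931 [('R', [[-0.965, -0.263, -0.019], [-0.144, 0.588, -0.796], [0.22, -0.765, -0.605]]), ('t', [608.694, 83.26, 1526.596])]
wrist -0.04580278967716875 366.7658624580019 [('hand_eye', [[1.0, -0.001, 0.0, -0.706], [-0.0, -0.282, 0.959, -204.52], [-0.0, -0.959, -0.282, 81.831], [0.0, 0.0, 0.0, 1.0]])]
```

View pics/scene0.png

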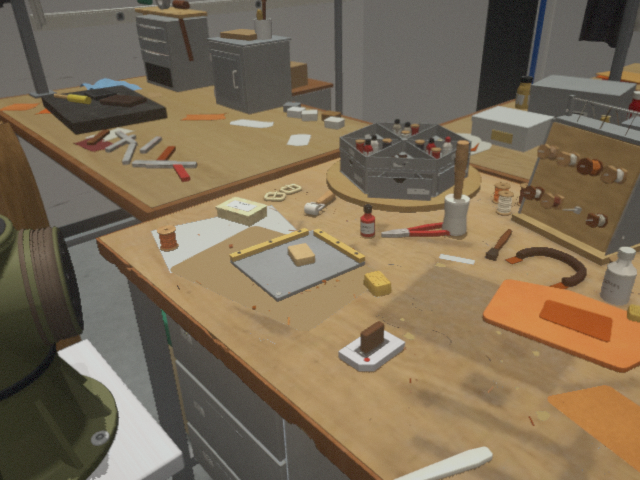

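View pics/side0.png

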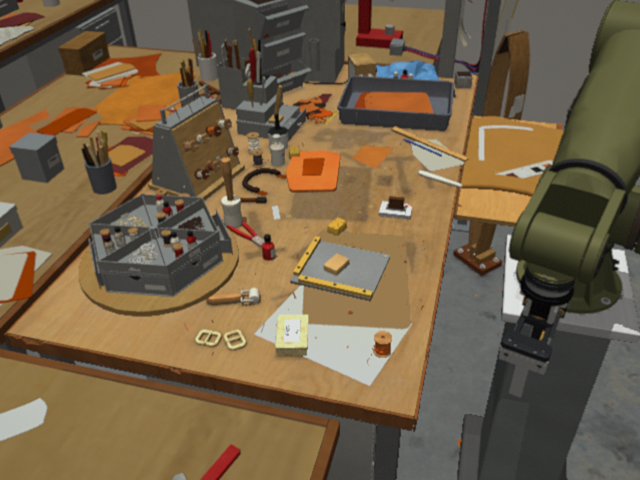

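View pics/wrist0.png

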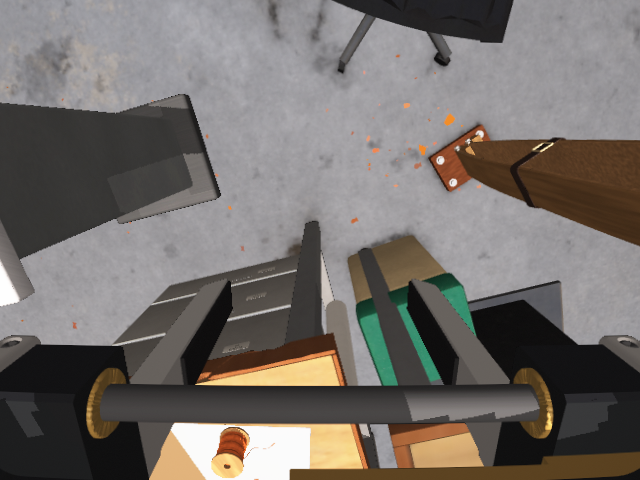

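The wrist camera sees only the bench edge and floor. The scene view has the jig around (298,262), the crepe at (302,254), the die at (372,347), the beeswax at (377,283) and the bottle at (368,222). I'll enlarge those areas.

```bash
python3 - <<'E'
import cv2
a=cv2.imread('pics/scene0.png')
cv2.imwrite('pics/c1.png',cv2.resize(a[215:305,220:400],None,fx=4.4,fy=4.4,interpolation=cv2.INTER_CUBIC))
cv2.imwrite('pics/c2.png',cv2.resize(a[310:380,325:415],None,fx=8,fy=8,interpolation=cv2.INTER_CUBIC))
E
```

```text
(no output)
```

View pics/c1.png

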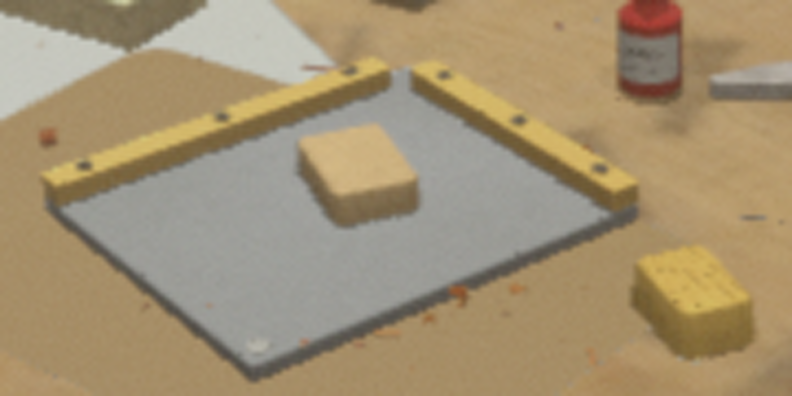

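View pics/c2.png

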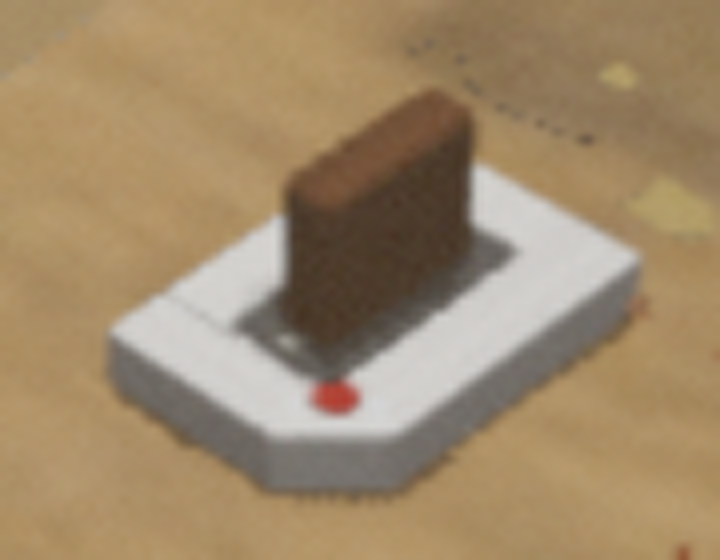

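```bash
python3 - <<'E'
from h import *
c=dict(np.load('pics/scene0.npz'))
def p(name,u,v,z,o,s):
    q=onz(c,o[0]+(u+.5)/s-.5,o[1]+(v+.5)/s-.5,z);print(name,np.round(q,1));return q
o=(220,215);s=4.4
L=p('jigL',49,203,10,o,s);N=p('jigN',253,368,10,o,s);Rr=p('jigR',636,210,10,o,s)
for a,b,n in((N,L,'NL'),(N,Rr,'NR')): d=b-a;print(n,np.linalg.norm(d),np.degrees(np.arctan2(d[1],d[0])))
print('center',(L+Rr)/2)
for i,(u,v) in enumerate([(300,137),(377,124),(417,183),(343,208)]): p('crepe',u,v,28,o,s)
for i,(u,v) in enumerate([(634,264),(703,246),(751,296),(690,318)]): p('wax',u,v,22,o,s)
p('bot',650,95,0,o,s)
o=(325,310);s=8
D=[p('die',u,v,14,o,s) for u,v in((110,333),(270,436),(396,436),(640,257),(480,165))]
d=D[3]-D[2];print(np.degrees(np.arctan2(d[1],d[0])));d=D[1]-D[0];print(np.degrees(np.arctan2(d[1],d[0])))
p('ribtop',295,190,50,o,s);p('ribtop',440,92,50,o,s);p('ribtop',470,118,50,o,s);p('r',330,208,50,o,s)
E
```

```text
jigL [453.1 188.6  10. ]
jigN [438.9  17.   10. ]
jigR [641.9  -3.2  10. ]
NL 172.16876866911528 85.28032625879017
NR 203.97164511632005 -5.6863945743666156
center [547.5044997   92.66952426  10.        ]
crepe [555.6 130.8  28. ]
crepe [589.6 115.4  28. ]
crepe [566.6  60.5  28. ]
crepe [528.6  66.6  28. ]
wax [594.3 -48.2  22. ]
wax [626.2 -58.6  22. ]
wax [611.3 -99.5  22. ]
wax [580.8 -93.4  22. ]
bot [740.4  82.8   0. ]
die [ 415.7 -168.1   14. ]
die [ 417.2 -210.1   14. ]
die [ 434.3 -226.2   14. ]
die [ 507.1 -223.2   14. ]
die [ 505.9 -181.9   14. ]
2.3377234891352394
-87.9096207746553
ribtop [ 439.8 -193.8   50. ]
ribtop [ 481.9 -191.8   50. ]
ribtop [ 480.  -201.4   50. ]
r [ 440.7 -202.1   50. ]
```

```bash
cat >> h.py <<'E'
def to(x,y,z,yaw):
    s=manip.read_state();R=Ro.from_euler('xyz',s['eef_rot']).as_matrix()
    T=Ro.from_euler('xyz',[-np.pi/2,0,np.radians(yaw)]).as_matrix()
    print('now',np.round(s['eef_pos'],1),np.round(np.degrees(s['eef_rot']),2),'gap',round(float(s['finger_gap']),1),'t',round(float(s['clock']),2),'F',np.round(s['wrist_force'],1))
    print('dp',np.round(R.T@(np.array([x,y,z])-s['eef_pos']),1),'turn',np.round(np.degrees(Ro.from_matrix(R.T@T).as_rotvec()),2))
E
python3 -c "
from h import *
to(560,93,180,-24)
to(347-70,313+70,180,42.5)"
```

```text
now [134.8 533.  179.2] [-9.00e+01  5.00e-02  7.58e+01] gap 93.9 t 0.15 F [-0.3 -0.6 -0.1]
dp [-3.223e+02 -5.000e-01 -5.201e+02] turn [ 4.00e-02  9.98e+01 -4.00e-02]
now [134.8 533.  179.2] [-9.00e+01  5.00e-02  7.58e+01] gap 93.9 t 0.15 F [-0.3 -0.6 -0.1]
dp [-110.6   -0.7 -174.6] turn [ 1.00e-02  3.33e+01 -5.00e-02]
```

Emit:
servo_tool([
  {"dp": [-22, -4, -35], "turn": [0, 7, 0]},
  {"dp": [-44, -8, -70], "turn": [0, 14, 0]},
  {"dp": [-66, -12, -105], "turn": [0, 21, 0]},
  {"dp": [-88, -16, -140], "turn": [0, 28, 0]},
  {"dp": [-110, -20, -175], "turn": [0, 35, 0]},
], grip=-1)

```text
clock: 0.57
eef_pos: [278.3, 381.8, 199.4]
eef_rot: [-1.571, 0.001, 0.707]
wrist_force: [0.8, -0.3, -0.8]
finger_gap: 94.0
```

```bash
python3 -c "
from h import *
to(560,93,210,-24)"
```

```text
now [278.3 381.8 199.4] [-9.003e+01  5.000e-02  4.049e+01] gap 94.0 t 0.57 F [ 0.8 -0.3 -0.8]
dp [  26.7  -10.4 -402.6] turn [ 5.000e-02  6.449e+01 -3.000e-02]
```

Emit:
servo_tool([
  {"dp": [3, -2, -40], "turn": [0, 6.5, 0]},
  {"dp": [6, -3, -80], "turn": [0, 13, 0]},
  {"dp": [9, -4, -120], "turn": [0, 19.5, 0]},
  {"dp": [12, -5, -160], "turn": [0, 26, 0]},
  {"dp": [13, -5, -200], "turn": [0, 32, 0]},
])

```text
clock: 0.98
eef_pos: [419.2, 236.5, 204.7]
eef_rot: [-1.572, 0.0, 0.142]
wrist_force: [0.9, 0.8, -0.8]
finger_gap: 94.0
```

```bash
python3 -c "
from h import *
to(560,93,210,-24)"
```

```text
now [419.2 236.5 204.7] [-9.004e+01  1.000e-02  8.150e+00] gap 94.0 t 0.98 F [ 0.9  0.8 -0.8]
dp [ 119.    -5.2 -162. ] turn [4.000e-02 3.215e+01 1.000e-02]
```

Emit:
servo_tool([
  {"dp": [24, -1, -32], "turn": [0, 6.5, 0]},
  {"dp": [48, -2, -65], "turn": [0, 13, 0]},
  {"dp": [72, -3, -97], "turn": [0, 19.5, 0]},
  {"dp": [96, -4, -130], "turn": [0, 26, 0]},
  {"dp": [119, -5, -162], "turn": [0, 32, 0]},
])

```text
clock: 1.4
eef_pos: [561.0, 91.0, 209.6]
eef_rot: [-1.572, -0.0, -0.422]
wrist_force: [0.1, 1.3, -0.2]
finger_gap: 93.9
```

```bash
python3 -c "
from h import *
s=manip.read_state();c=snap('wrist','w1');np.savez('pics/w1p.npz',p=s['eef_pos'],e=s['eef_rot']);to(560,93,210,-24)"
```

```text
now [564.3  86.6 209.2] [-9.010e+01 -6.000e-02 -2.483e+01] gap 94.2 t 1.45 F [ 2.3 -3.6 -0.4]
dp [-6.5 -0.9  4. ] turn [ 0.1  -0.83  0.06]
```

View pics/w1.png

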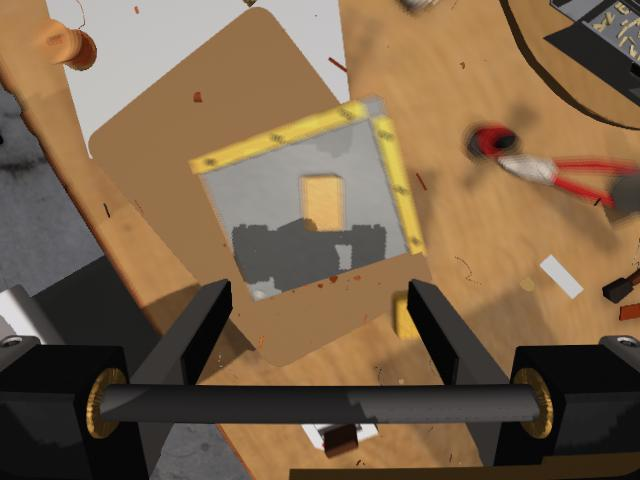

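The view is blurred because the arm was still settling. The crepe is near (323,203). I'll retake it now that the arm has stopped.

```bash
python3 -c "
from h import *
s=manip.read_state();
while 0: pass
c=snap('wrist','w1');s=manip.read_state();c=snap('wrist','w2');np.savez('pics/w2p.npz',p=s['eef_pos'],e=s['eef_rot']);print(s['eef_pos'],s['qd'])
to(560,93,210,-24)
a=c['img'][:,:,::-1];cv2.imwrite('pics/w2c.png',cv2.resize(a[90:310,180:440],None,fx=2.7,fy=2.7,interpolation=cv2.INTER_CUBIC))"
```

```text
[562.19866273  89.12427404 208.79771665] [ 0.07865557 -0.05172027  0.07756416  0.015264   -0.0046872  -0.05766264]
now [560.8  91.1 208.9] [-9.008e+01  5.000e-02 -2.405e+01] gap 94.2 t 1.55 F [ 0.   0.7 -0.1]
dp [-1.5 -1.1  1.5] turn [ 0.08 -0.05 -0.05]
```

View pics/w2c.png

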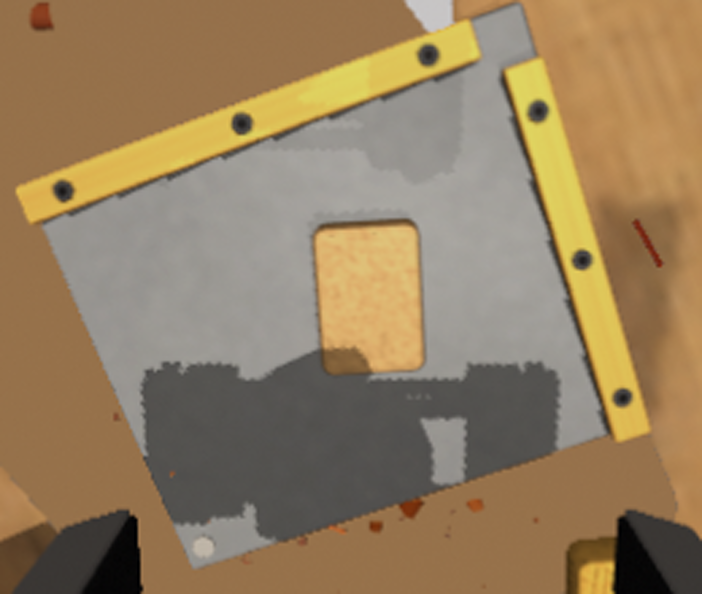

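```bash
python3 -c "
from h import *
s=manip.read_state();c=snap('wrist','w3');np.savez('pics/w3p.npz',p=s['eef_pos'],e=s['eef_rot']);print(s['eef_pos'],s['qd'])
a=c['img'][:,:,::-1];cv2.imwrite('pics/w3c.png',cv2.resize(a[90:310,180:440],None,fx=2.7,fy=2.7,interpolation=cv2.INTER_CUBIC))
cv2.imwrite('pics/w3d.png',cv2.resize(a[380:470,270:400],None,fx=6,fy=6,interpolation=cv2.INTER_CUBIC))"
```

```text
[560.76674277  91.06142195 208.85744641] [ 0.05740756 -0.03846389  0.04325527  0.00668203 -0.00258825 -0.01924223]
```

View pics/w3c.png

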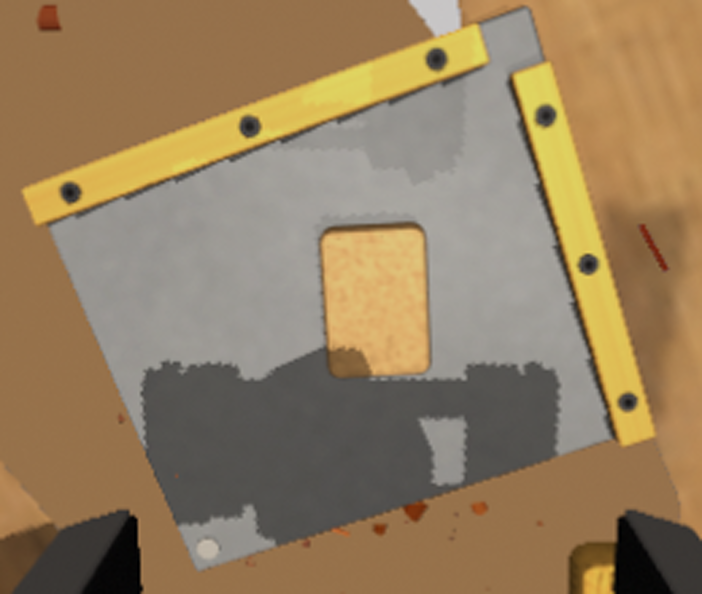

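```bash
python3 - <<'E'
from h import *
c=dict(np.load('pics/w3.npz'));P=np.load('pics/w3p.npz');P=(P['p'],P['e'])
def p(u,v,z):return onz(c,180+(u+.5)/2.7-.5,90+(v+.5)/2.7-.5,z,P)
A,B=p(38,222,22),p(489,62,22);C,D=p(513,75,22),p(619,445,22)
ang=lambda a,b:np.degrees(np.arctan2(b[1]-a[1],b[0]-a[0]))
print(A,B,np.linalg.norm(A-B),ang(A,B));print(C,D,np.linalg.norm(C-D),ang(D,C)-90)
M=np.array([(B-A)[:2],-(D-C)[:2]]).T;t=np.linalg.solve(M,(C-A)[:2]);print('corner',A+t[0]*(B-A))
N,F,L=p(201,570,10),p(530,7,10),p(49,226,10);print('bed',N,F,L,np.linalg.norm(N-F),'(276.6)',ang(N,L)-90,np.linalg.norm(N-L))
Q=[p(*q,28) for q in((321,230),(424,224),(430,371),(329,377))];print(np.round(Q,1),np.mean(Q,0),ang(Q[0],Q[1]),ang(Q[3],Q[2]),ang(Q[3],Q[0])-90)
c2=[onz(c,u,v,22,P) for u,v in[(180+570/2.7,90+545/2.7)]];print(c2)
E
```

```text
[457.50284524 184.69734767  22.        ] [641.65476503 167.28964471  22.        ] 184.97285662454664 -5.4000682675580265
[648.14587494 159.30390774  22.        ] [633.70643677   4.92697546  22.        ] 155.05074845487695 -5.343536933411599
corner [648.82937472 166.61143579  22.        ]
bed [443.92763354  20.79810855  10.        ] [665.12151797 179.57595917  10.        ] [456.5995861  182.01394903  10.        ] 272.2813624851995 (276.6) -4.494345325997372 161.71309656838505
[[558.2 136.6  28. ]
 [595.4 122.5  28. ]
 [574.5  67.9  28. ]
 [536.4  82.2  28. ]] [566.12798796 102.27576474  28.        ] -20.77670754778395 -20.56682348114347 -21.81912146413633
[array([598.99431911, -29.67676996,  22.        ])]
```

View pics/w3d.png

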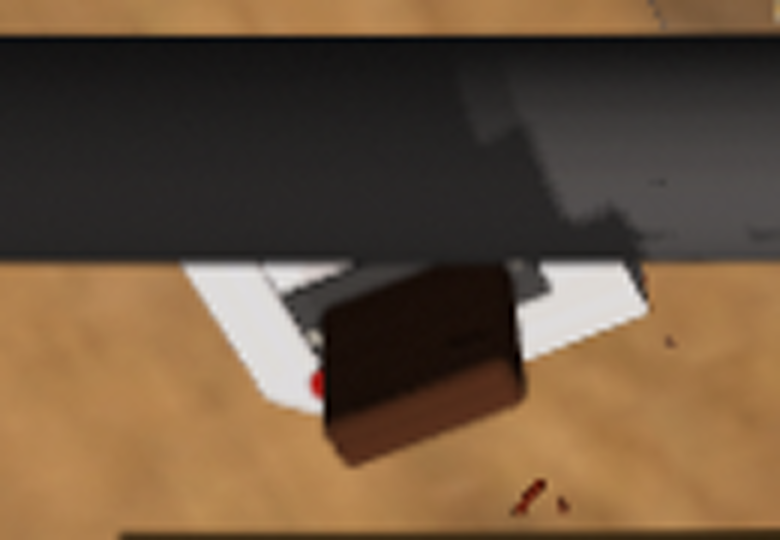

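```bash
python3 -c "
from h import *
to(566,101,100,-21)"
```

```text
now [559.9  92.4 209.1] [-9.007e+01  5.000e-02 -2.389e+01] gap 93.8 t 1.6 F [-0.8  0.3  0.4]
dp [  2.2 109.1  10.4] turn [ 0.07 -2.89 -0.06]
```

Emit:
servo_tool([
  {"dp": [1, 35, 5], "turn": [0, -1.5, 0]},
  {"dp": [2, 70, 10], "turn": [0, -3, 0]},
  {"dp": [2, 100, 10], "turn": [0, -3, 0]},
  {"dp": [2, 109, 10], "turn": [0, -3, 0]},
  {"dp": [2, 109, 10], "turn": [0, -3, 0]},
])

```text
clock: 2.02
eef_pos: [564.0, 101.5, 98.4]
eef_rot: [-1.574, 0.005, -0.363]
wrist_force: [-0.2, -0.5, 0.4]
finger_gap: 93.9
```

```bash
python3 -c "
from h import *
s=manip.read_state();c=snap('wrist','w4');np.savez('pics/w4p.npz',p=s['eef_pos'],e=s['eef_rot']);print(s['eef_pos'],s['qd'])
to(566,101,100,-21)"
```

```text
[564.04094371 101.46675315  98.36307657] [-0.00891364 -0.04715174 -0.06575903 -0.0009933   0.04543876  0.00142286]
now [565.3 101.4 100.6] [-9.008e+01  9.000e-02 -2.080e+01] gap 93.8 t 2.07 F [ 0.4 -0.5  1.4]
dp [ 0.8  0.6 -0.1] turn [ 0.08  0.2  -0.09]
```

View pics/w4.png

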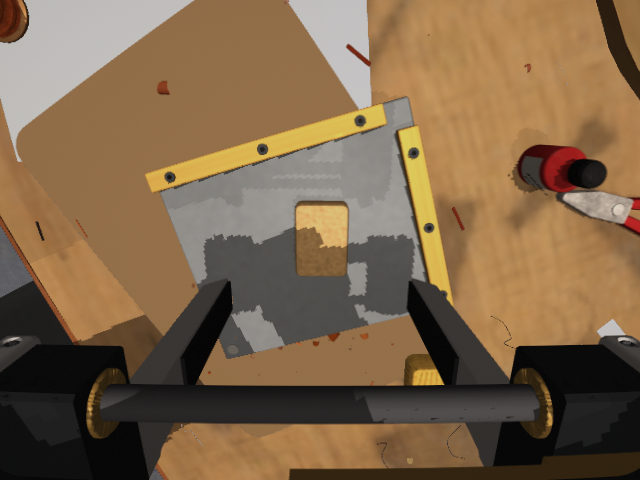

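The crepe's top spans columns 296–348 and rows 203–275, square to the jaws and centred between them.

```bash
python3 - <<'E'
from h import *
s=manip.read_state();c=snap('wrist','w5');P=(s['eef_pos'],s['eef_rot']);print(s['qd'])
np.savez('pics/w5p.npz',p=s['eef_pos'],e=s['eef_rot'])
a=c['img'][:,:,::-1];cv2.imwrite('pics/w5c.png',cv2.resize(a[85:315,145:455],None,fx=2.5,fy=2.5,interpolation=cv2.INTER_CUBIC))
Q=[onz(c,*q,28,P) for q in((296,203),(348,203),(348,275),(297,275))];print(np.round(Q,1),np.mean(Q,0))
m=np.mean(Q,0);to(m[0],m[1],13,-21)
E
```

```text
[-0.00792532 -0.03338697 -0.03815039 -0.00190548  0.01023644  0.00201475]
[[560.2 136.3  28. ]
 [597.4 122.2  28. ]
 [577.6  66.6  28. ]
 [539.   81.2  28. ]] [568.53661381 101.55887097  28.        ]
now [566.1 101.3 101.9] [-9.002e+01 -3.000e-02 -2.083e+01] gap 94.0 t 2.12 F [-0.  -1.   1.8]
dp [ 2.1 88.9  1.2] turn [0.02 0.17 0.03]
```

View pics/w5c.png

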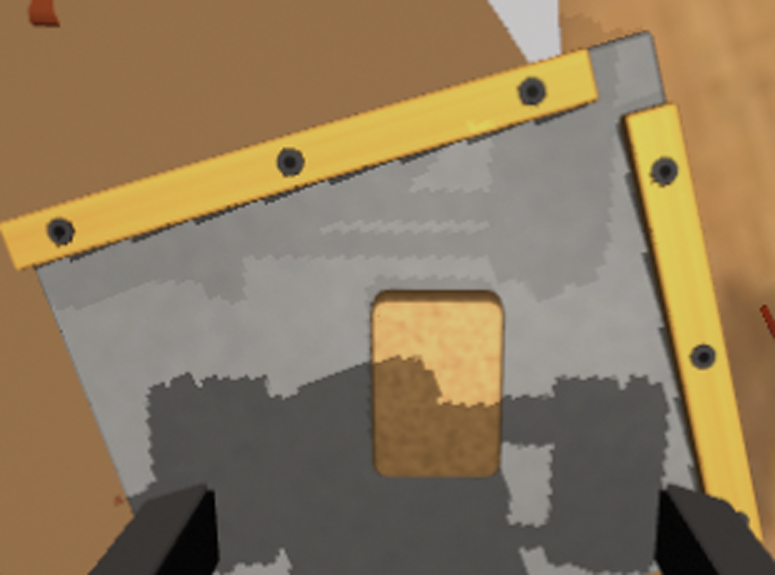

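Emit:
servo_tool([
  {"dp": [1, 30, 0], "turn": [0, 0, 0]},
  {"dp": [2, 60, 0], "turn": [0, 0, 0]},
  {"dp": [2, 80, 0], "turn": [0, 0, 0]},
  {"dp": [2, 88, 0], "turn": [0, 0, 0]},
  {"dp": [2, 88, 0], "turn": [0, 0, 0]},
])

```text
clock: 2.53
eef_pos: [568.0, 100.6, 14.1]
eef_rot: [-1.571, -0.0, -0.363]
wrist_force: [-0.1, 0.5, 0.7]
finger_gap: 94.1
```

Emit:
servo_tool([
  {"dp": [0, 0, 0], "turn": [0, 0, 0]},
  {"dp": [0, 0, 0], "turn": [0, 0, 0]},
  {"dp": [0, 0, 0], "turn": [0, 0, 0]},
  {"dp": [0, 0, 0], "turn": [0, 0, 0]},
  {"dp": [0, 0, 0], "turn": [0, 0, 0]},
], grip=1, force=6)

```text
clock: 2.95
eef_pos: [568.4, 100.7, 14.9]
eef_rot: [-1.571, -0.001, -0.363]
wrist_force: [0.7, -0.1, 0.9]
finger_gap: 63.9
```

Emit:
servo_tool([
  {"dp": [0, 0, 0], "turn": [0, 0, 0]},
  {"dp": [0, 0, 0], "turn": [0, 0, 0]},
  {"dp": [0, 0, 0], "turn": [0, 0, 0]},
  {"dp": [0, 0, 0], "turn": [0, 0, 0]},
  {"dp": [0, 0, 0], "turn": [0, 0, 0]},
], force=10)

```text
clock: 3.37
eef_pos: [568.4, 100.7, 14.9]
eef_rot: [-1.571, -0.001, -0.363]
wrist_force: [0.1, -0.3, -0.1]
finger_gap: 30.6
```

```bash
python3 - <<'E'
from h import *
c=dict(np.load('pics/w5.npz'));P=np.load('pics/w5p.npz');P=(P['p'],P['e'])
def p(u,v,z):return onz(c,145+(u+.5)/2.5-.5,85+(v+.5)/2.5-.5,z,P)
A,B=p(19,269,22),p(597,99,22);C,D=p(626,118,22),p(703,490,22)
ang=lambda a,b:np.degrees(np.arctan2(b[1]-a[1],b[0]-a[0]))
print(A,B,np.linalg.norm(A-B),ang(A,B));print(C,D,np.linalg.norm(C-D),ang(D,C)-90)
M=np.array([(B-A)[:2],-(D-C)[:2]]).T;t=np.linalg.solve(M,(C-A)[:2]);print('corner',A+t[0]*(B-A))
to(568,100,120,-21)
E
```

```text
[457.45234805 183.54494334  22.        ] [641.79841447 167.19344742  22.        ] 185.06983444414857 -5.06886993322417
[648.19213638 158.99904853  22.        ] [636.31214096  36.12364579  22.        ] 123.44836528215976 -5.522378759735503
corner [648.92329604 166.56147043  22.        ]
now [568.4 100.7  14.9] [-9.000e+01 -8.000e-02 -2.081e+01] gap 30.6 t 3.37 F [ 0.1 -0.3 -0.1]
dp [   0.  -105.1   -0.8] turn [-0.    0.19  0.08]
```

```bash
python3 -c "
from h import *
c=snap('wrist','w6');c=snap('scene','s6')
a=c['img'][:,:,::-1];cv2.imwrite('pics/s6c.png',cv2.resize(a[150:320,200:420],None,fx=3.5,fy=3.5,interpolation=cv2.INTER_CUBIC));print(manip.read_state()['finger_gap'])"
```

```text
22.50595108534726
```

View pics/w6.png

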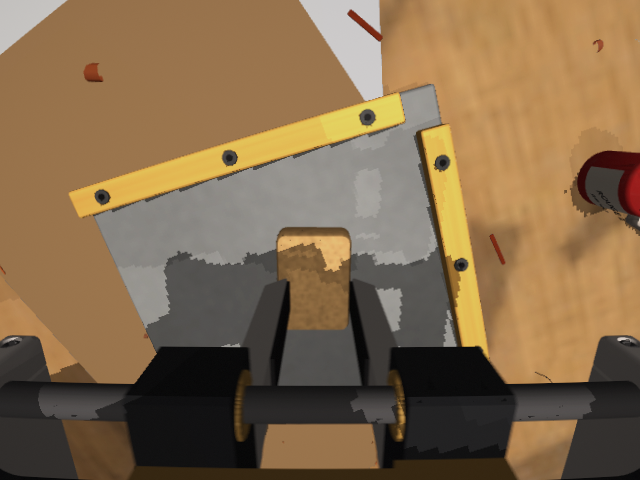

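View pics/s6c.png

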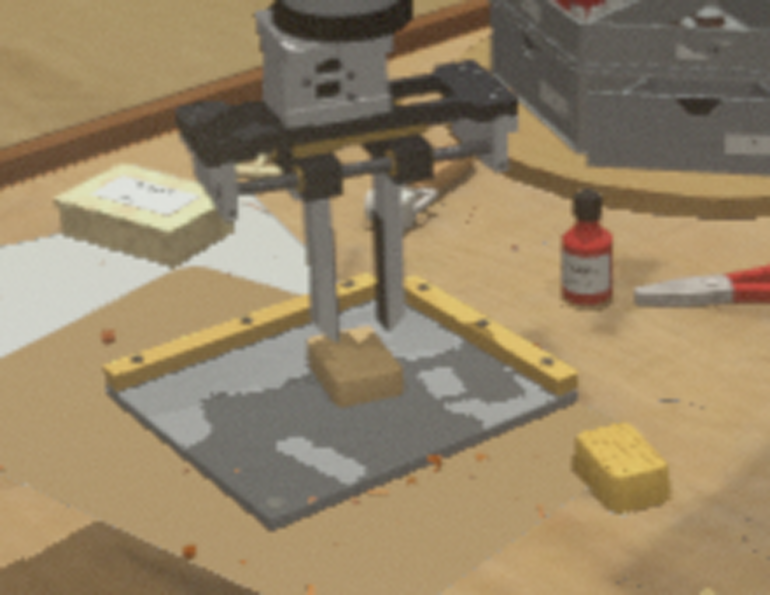

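```bash
python3 - <<'E'
from h import *
c=dict(np.load('pics/s6.npz'))
def pr(X):
    q=c['R']@np.array(X)+c['t'];x,y=q[:2]/q[2];r=1+c['k1']*(x*x+y*y)
    u=c['K'][0,0]*x*r+c['K'][0,2];v=c['K'][1,1]*y*r+c['K'][1,2];return np.round([(u-200+.5)*3.5,(v-150+.5)*3.5],0)
print(pr([568,100.7,15]))
for z in(10,28):
  for q in[(560.2,136.3),(597.4,122.2),(577.6,66.6),(539,81.2)]:print(z,pr([*q,z]))
print('fence corner',pr([648.9,166.6,22]),pr([641.8,167.2,22]),pr([457.4,183.5,22]))
to(0,0,0,0)
E
```

```text
[359. 367.]
10 [311. 358.]
10 [374. 345.]
10 [411. 390.]
10 [342. 405.]
28 [309. 331.]
28 [373. 318.]
28 [410. 363.]
28 [341. 377.]
fence corner [390. 275.] [381. 279.] [118. 372.]
now [568.4 100.7  14.8] [-9.000e+01 -8.000e-02 -2.081e+01] gap 22.5 t 3.47 F [ 0.5 -0.   0.6]
dp [-495.6   14.2 -296.1] turn [ 1.000e-02 -2.081e+01  8.000e-02]
```

Emit:
servo_tool([
  {"dp": [0, 0, 0], "turn": [0, 0, 0]},
  {"dp": [0, 0, 0], "turn": [0, 0, 0]},
], force=6)

```text
clock: 3.63
eef_pos: [568.4, 100.7, 14.8]
eef_rot: [-1.571, -0.001, -0.363]
wrist_force: [0.2, 0.0, 0.7]
finger_gap: 9.6
```

```bash
python3 -c "
from h import *
s=manip.read_state();print(s['finger_gap']);c=snap('side','d7')
a=c['img'][:,:,::-1];cv2.imwrite('pics/d7c.png',cv2.resize(a[160:320,260:430],None,fx=4,fy=4,interpolation=cv2.INTER_CUBIC));print(manip.read_state()['finger_gap'])"
```

```text
9.626362854219657
5.401320434413182
```

View pics/d7c.png

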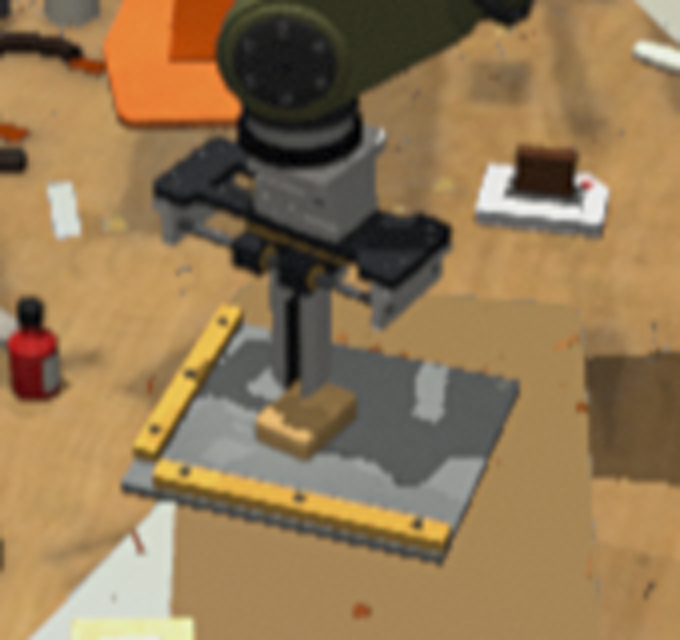

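```bash
python3 -c "
from h import *
c=snap('wrist','w8');print(np.round(c['K'],1));d=c['depth']
a=c['img'][:,:,::-1];cv2.imwrite('pics/w8c.png',cv2.resize(a[200:400,220:420],None,fx=3,fy=3))
for r in range(230,400,8):print(r,d[r,[285,300,310,316,322,328,335,345,360]].astype(int))
s=dict(np.load('pics/d7.npz'));D=s['depth'];R=s['R'];o=-R.T@s['t']
for u,v in[(333,256),(337,250),(337,240),(333,262),(340,256)]:
    r=ray(s,u,v)*D[v,u];print(u,v,D[v,u],np.round(R.T@(r-s['t']),1))
s=dict(np.load('pics/s6.npz'));D=s['depth'];R=s['R']
for u,v in[(292,242),(292,245),(293,238),(311,238),(311,241),(302,255)]:
    r=ray(s,u,v)*D[v,u];print(u,v,D[v,u],np.round(R.T@(r-s['t']),1))
"
```

```text
[[366.8   0.  319.2]
 [  0.  366.8 241.3]
 [  0.    0.    1. ]]
230 [209 208 208 211 209 209 209 210 218]
238 [200 200 201 200 200 200 200 201 217]
246 [201 201 201 201 200 201 200 201 218]
254 [201 203 202 202 202 203 202 204 221]
262 [204 203 204 204 203 204 204 204 221]
270 [205 206 205 204 204 205 205 206 223]
278 [205 206 207 206 207 206 206 206 225]
286 [207 182 184 208 207 183 183 183 226]
294 [209 173 174 208 209 177 173 174 229]
302 [211 165 165 210 211 168 166 165 231]
310 [212 157 161   0 211 160 158 157 230]
318 [150 152 154 212 213 153 151 151 232]
326 [145 144 148 214 215 147 144 143 233]
334 [138 138 141 236 237 140 136 137 236]
342 [133 133 135 237 237 135 133 133 134]
350 [ 87  86 131 240 239 131 128  86  86]
358 [ 84  82 125 241 241 126 123  83  83]
366 [ 81  79 126 243 243 126 118  80  80]
374 [ 76  78 127 245 244 127  80  76  76]
382 [ 75  78 127 247 248 129  78  73  74]
390 [72 75 80 80 80 80 80 72 72]
398 [71 75 78 78 77 79 78 70 70]
333 256 1555.2955 [573.5  97.4  37.9]
337 250 1519.6416 [559.  113.1  71.6]
337 240 1493.3599 [557.4 119.  107.1]
333 262 1555.3795 [571.3 106.2  25.8]
340 256 1530.476 [551.7 111.7  53. ]
292 242 1067.8796 [542.9  99.3  53.8]
292 245 1070.4287 [542.3  99.1  47.4]
293 238 1061.5026 [543.5  96.2  63.7]
311 238 1080.1289 [580.2  85.2  54.2]
311 241 1085.9498 [581.5  87.1  46.2]
302 255 1077.4946 [554.2  83.9  26.1]
```

View pics/w8c.png

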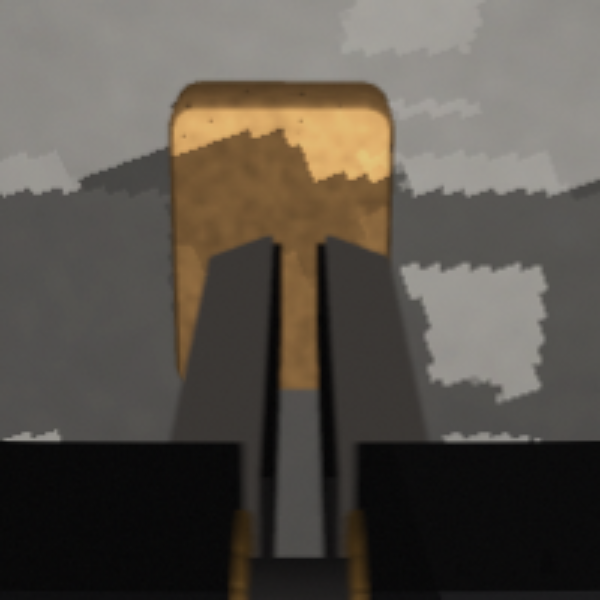

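The depth at the visible fingertips is about 184 mm, against 207 mm for the crepe top. That puts the tips near z≈46 with the TCP reading 15, so the fingers shut above the crepe without touching it. I'll reopen, go down gently and watch the force.

Emit:
servo_tool([
  {"dp": [0, 0, 0], "turn": [0, 0, 0]},
  {"dp": [0, 0, 0], "turn": [0, 0, 0]},
  {"dp": [0, 0, 0], "turn": [0, 0, 0]},
  {"dp": [0, 0, 0], "turn": [0, 0, 0]},
  {"dp": [0, 0, 0], "turn": [0, 0, 0]},
], grip=-1)

```text
clock: 4.15
eef_pos: [568.4, 100.7, 14.8]
eef_rot: [-1.571, -0.001, -0.363]
wrist_force: [0.7, 0.6, 0.5]
finger_gap: 32.4
```

Emit:
servo_tool([
  {"dp": [0, 0, 0], "turn": [0, 0, 0]},
  {"dp": [0, 0, 0], "turn": [0, 0, 0]},
  {"dp": [0, 0, 0], "turn": [0, 0, 0]},
  {"dp": [0, 0, 0], "turn": [0, 0, 0]},
  {"dp": [0, 0, 0], "turn": [0, 0, 0]},
])

```text
clock: 4.57
eef_pos: [568.4, 100.7, 14.8]
eef_rot: [-1.571, -0.001, -0.363]
wrist_force: [0.6, -0.3, -0.1]
finger_gap: 65.1
```

```bash
python3 -c "
from h import *
to(568,101,5,-21)
c=snap('wrist','w9');d=c['depth']
cv2.imwrite('pics/w9c.png',c['img'][220:420,160:480,::-1])
for r in range(276,310,4):print(r,d[r,[215,220,225,228,231,410,415,420]].astype(int))
s=snap('scene','s9');a=s['img'][:,:,::-1];cv2.imwrite('pics/s9c.png',cv2.resize(a[170:320,220:420],None,fx=3.5,fy=3.5,interpolation=cv2.INTER_CUBIC))"
```

```text
now [568.4 100.7  14.8] [-9.000e+01 -7.000e-02 -2.081e+01] gap 65.1 t 4.57 F [ 0.6 -0.3 -0.1]
dp [-0.5  9.8  0.2] turn [-0.    0.19  0.07]
276 [224 224 224 225 224 225 224 225]
280 [225 226 226 226 226 226 225 226]
284 [226 226 226 225 226 226 225 226]
288 [226 228 226 226 181 226 226 227]
292 [227 227   0 175 176 176 228 227]
296 [228 229 172 172 171 172 228 228]
300 [230 229 166 167 167 167 168 230]
304 [231 162 163 163 163 163 162 230]
308 [231 159 159 159 158 158 159 157]
```

View pics/s9c.png

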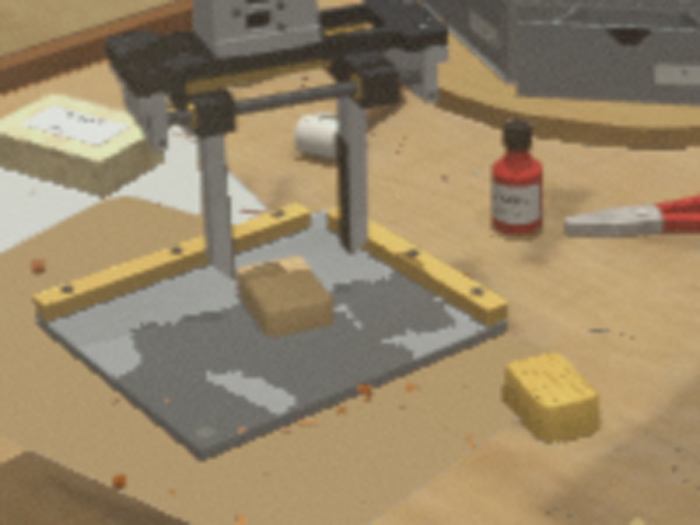

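The fingertips hover above the bed, their midpoint about 34 crop pixels above where the TCP should appear, or roughly 23–30 mm too high. I'll go down 15 mm with a force check.

Emit:
servo_tool([
  {"dp": [0, 3, 0], "turn": [0, 0, 0]},
  {"dp": [0, 6, 0], "turn": [0, 0, 0]},
  {"dp": [0, 9, 0], "turn": [0, 0, 0]},
  {"dp": [0, 12, 0], "turn": [0, 0, 0]},
  {"dp": [0, 15, 0], "turn": [0, 0, 0]},
])

```text
clock: 5.08
eef_pos: [568.3, 100.7, -0.6]
eef_rot: [-1.571, -0.001, -0.363]
wrist_force: [-0.2, -0.4, 0.6]
finger_gap: 94.0
```

```bash
python3 -c "
from h import *
manip.camera('wrist');to(568,101,5,-21)
c=snap('wrist','w10');d=c['depth']
s=snap('scene','s10');a=s['img'][:,:,::-1];cv2.imwrite('pics/s10c.png',cv2.resize(a[170:320,220:420],None,fx=3.5,fy=3.5,interpolation=cv2.INTER_CUBIC))"
```

```text
now [568.  100.6  -1.2] [-9.003e+01 -2.000e-02 -2.081e+01] gap 94.1 t 5.13 F [-0.   0.1 -0.8]
dp [-0.2 -6.2  0.4] turn [0.03 0.19 0.02]
```

View pics/s10c.png

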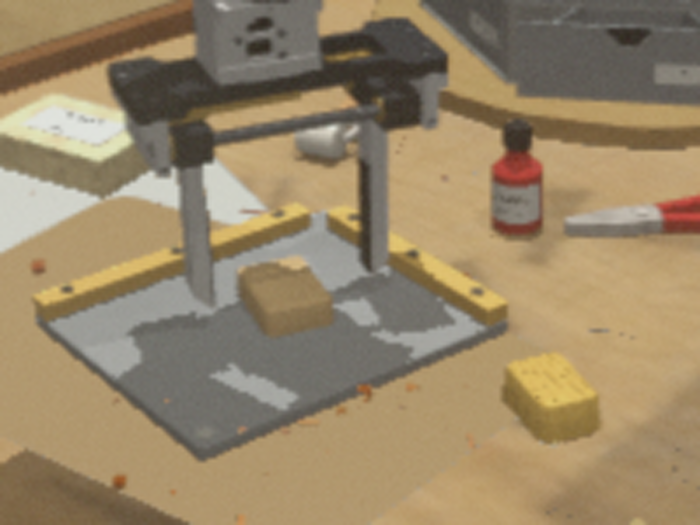

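View pics/w10.png

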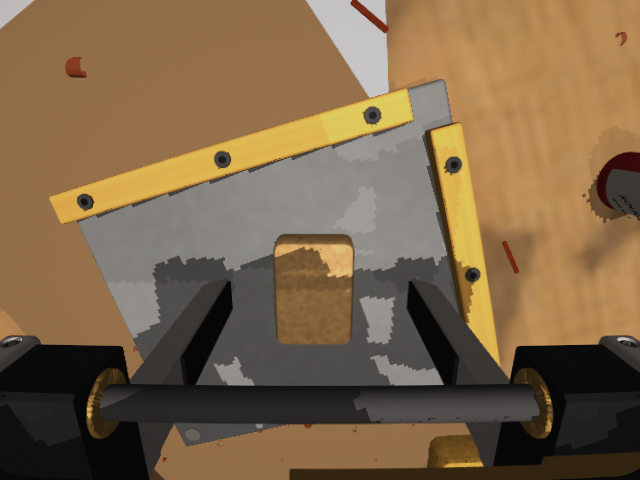

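Emit:
servo_tool([
  {"dp": [0, 1, 0], "turn": [0, 0, 0]},
  {"dp": [0, 2, 0], "turn": [0, 0, 0]},
  {"dp": [0, 4, 0], "turn": [0, 0, 0]},
  {"dp": [0, 5, 0], "turn": [0, 0, 0]},
  {"dp": [0, 6, 0], "turn": [0, 0, 0]},
])

```text
clock: 5.65
eef_pos: [568.2, 100.6, -6.7]
eef_rot: [-1.571, -0.001, -0.363]
wrist_force: [0.2, 0.7, 0.5]
finger_gap: 93.6
```

```bash
python3 -c "
from h import *
manip.camera('wrist');to(568,101,5,-21)
s=snap('scene','s11');a=s['img'][:,:,::-1];cv2.imwrite('pics/s11c.png',cv2.resize(a[170:320,220:420],None,fx=3.5,fy=3.5,interpolation=cv2.INTER_CUBIC))"
```

```text
now [568.1 100.7  -6.9] [-9.002e+01 -3.000e-02 -2.081e+01] gap 93.9 t 5.7 F [-0.4 -0.  -1.2]
dp [ -0.2 -11.9   0.3] turn [0.02 0.19 0.03]
```

View pics/s11c.png

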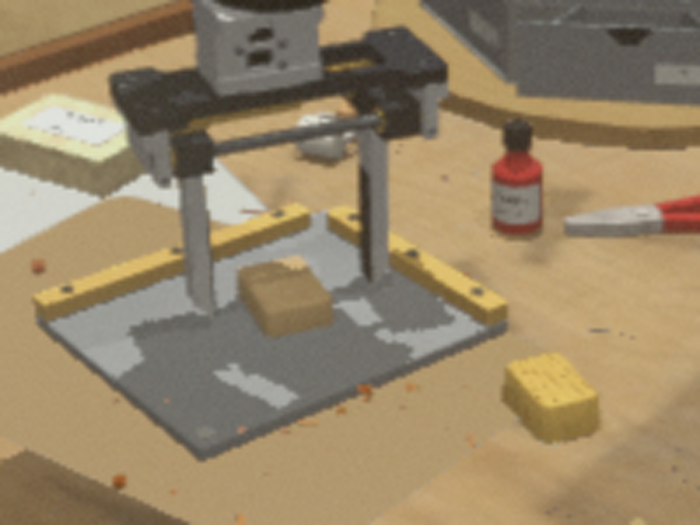

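The fingertips now sit about 5 mm above the bed on either side of the crepe, so the real tips are about 22 mm short of the reported TCP. I'll close here.

Emit:
servo_tool([
  {"dp": [0, 0, 0], "turn": [0, 0, 0]},
  {"dp": [0, 0, 0], "turn": [0, 0, 0]},
  {"dp": [0, 0, 0], "turn": [0, 0, 0]},
  {"dp": [0, 0, 0], "turn": [0, 0, 0]},
  {"dp": [0, 0, 0], "turn": [0, 0, 0]},
], grip=1, force=6)

```text
clock: 6.17
eef_pos: [568.2, 100.7, -6.6]
eef_rot: [-1.571, -0.001, -0.363]
wrist_force: [-0.4, -0.5, -0.1]
finger_gap: 64.1
```

Emit:
servo_tool([
  {"dp": [0, 0, 0], "turn": [0, 0, 0]},
  {"dp": [0, 0, 0], "turn": [0, 0, 0]},
  {"dp": [0, 0, 0], "turn": [0, 0, 0]},
  {"dp": [0, 0, 0], "turn": [0, 0, 0]},
  {"dp": [0, 0, 0], "turn": [0, 0, 0]},
])

```text
clock: 6.58
eef_pos: [568.1, 100.7, -6.7]
eef_rot: [-1.571, -0.001, -0.363]
wrist_force: [0.6, 1.1, -0.4]
finger_gap: 42.0
```

Emit:
servo_tool([
  {"dp": [0, -12, 0], "turn": [0, 0, 0]},
  {"dp": [0, -30, 0], "turn": [0, 0, 0]},
  {"dp": [0, -50, 0], "turn": [0, 0, 0]},
  {"dp": [0, -65, 0], "turn": [0, 0, 0]},
  {"dp": [0, -70, 0], "turn": [0, 0, 0]},
])

```text
clock: 7.0
eef_pos: [569.3, 100.8, 66.6]
eef_rot: [-1.569, -0.004, -0.363]
wrist_force: [-0.0, -0.4, 0.2]
finger_gap: 41.6
```

```bash
python3 -c "
from h import *
to(495,-85,60,-21)
s=snap('scene','s12');a=s['img'][:,:,::-1];cv2.imwrite('pics/s12c.png',cv2.resize(a[150:370,200:440],None,fx=3,fy=3,interpolation=cv2.INTER_CUBIC))"
```

```text
now [569.3 100.8  66.6] [-89.91  -0.23 -20.81] gap 41.6 t 7.0 F [-0.  -0.4  0.2]
dp [  -3.4    6.3 -200.1] turn [-0.09  0.19  0.23]
```

View pics/s12c.png

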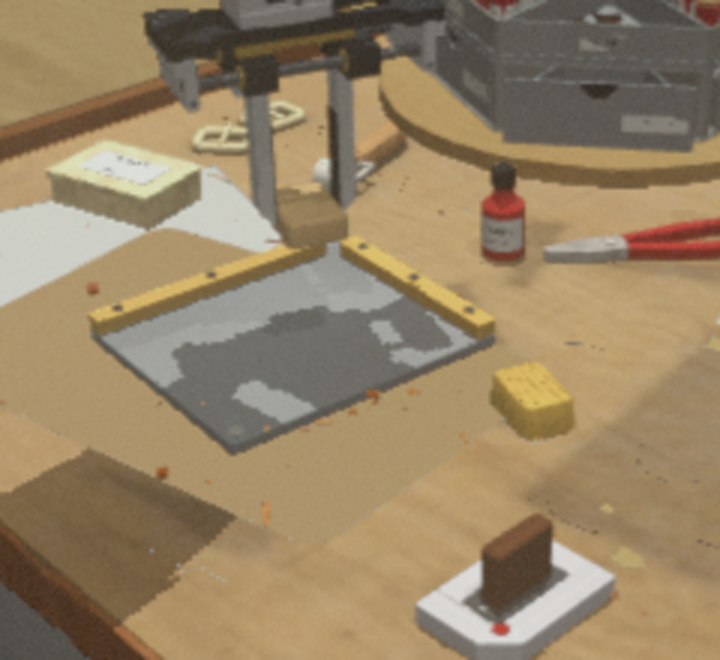

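The crepe is held between the fingers, clear of the jig.

Emit:
servo_tool([
  {"dp": [0, 0, -35], "turn": [0, 0, 0]},
  {"dp": [-1, 0, -75], "turn": [0, 0, 0]},
  {"dp": [-2, 0, -115], "turn": [0, 0, 0]},
  {"dp": [-3, 0, -155], "turn": [0, 0, 0]},
  {"dp": [-3, 0, -180], "turn": [0, 0, 0]},
])

```text
clock: 7.47
eef_pos: [500.6, -68.7, 65.3]
eef_rot: [-1.57, -0.003, -0.364]
wrist_force: [0.4, -0.2, 0.6]
finger_gap: 42.1
```

Emit:
servo_tool([
  {"dp": [0, 10, -8], "turn": [0, 0, 0]},
  {"dp": [0, 25, -10], "turn": [0, 0, 0]},
  {"dp": [0, 42, -10], "turn": [0, 0, 0]},
  {"dp": [0, 50, -10], "turn": [0, 0, 0]},
  {"dp": [0, 55, -10], "turn": [0, 0, 0]},
])

```text
clock: 7.88
eef_pos: [496.4, -77.5, 8.5]
eef_rot: [-1.57, -0.0, -0.364]
wrist_force: [-0.0, 0.8, -1.2]
finger_gap: 41.8
```

```bash
python3 -c "
from h import *
manip.camera('wrist');to(495,-85,-16,-21)
"
```

```text
now [496.5 -77.4   8.5] [-8.996e+01 -1.000e-02 -2.084e+01] gap 42.0 t 7.93 F [-0.3 -0.7 -1.1]
dp [ 1.3 24.4 -7.6] turn [-0.04  0.16  0.01]
```

Emit:
servo_tool([
  {"dp": [0, 8, -2], "turn": [0, 0, 0]},
  {"dp": [0, 16, -3], "turn": [0, 0, 0]},
  {"dp": [0, 21, -3], "turn": [0, 0, 0]},
  {"dp": [0, 24, -3], "turn": [0, 0, 0]},
  {"dp": [0, 24, -3], "turn": [0, 0, 0]},
])

```text
clock: 8.35
eef_pos: [495.1, -80.2, -16.2]
eef_rot: [-1.57, 0.001, -0.364]
wrist_force: [-0.1, 0.3, -0.7]
finger_gap: 41.4
```

```bash
python3 -c "
from h import *
s=manip.read_state();c=snap('scene','s13');to(495,-85,-16,-21)
a=c['img'][:,:,::-1];cv2.imwrite('pics/s13c.png',cv2.resize(a[180:370,240:440],None,fx=3.2,fy=3.2,interpolation=cv2.INTER_CUBIC))"
```

```text
now [495.4 -80.2 -15.7] [-89.97   0.   -20.84] gap 41.7 t 8.4 F [-0.4 -0.4 -0.5]
dp [ 1.4  0.3 -4.6] turn [-0.03  0.16 -0.  ]
```

View pics/s13c.png

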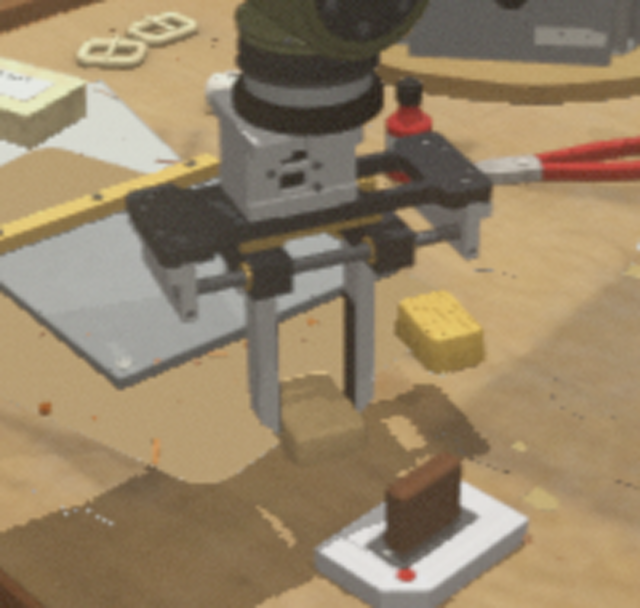

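The crepe is about 1 mm above the bench, so I'll release it.

Emit:
servo_tool([
  {"dp": [0, 1, 0], "turn": [0, 0, 0]},
  {"dp": [0, 1, 0], "turn": [0, 0, 0]},
  {"dp": [0, 1, 0], "turn": [0, 0, 0]},
  {"dp": [0, 1, 0], "turn": [0, 0, 0]},
  {"dp": [0, 1, 0], "turn": [0, 0, 0]},
], grip=-0.4)

```text
clock: 8.82
eef_pos: [495.5, -80.2, -16.5]
eef_rot: [-1.57, -0.0, -0.364]
wrist_force: [-0.2, 0.5, 0.4]
finger_gap: 65.4
```

Emit:
servo_tool([
  {"dp": [0, -25, 0], "turn": [0, 0, 0]},
  {"dp": [0, -60, 0], "turn": [0, 0, 0]},
  {"dp": [0, -100, 0], "turn": [0, 0, 0]},
  {"dp": [0, -140, 0], "turn": [0, 0, 0]},
  {"dp": [0, -170, 0], "turn": [0, 0, 0]},
])

```text
clock: 9.23
eef_pos: [495.7, -80.4, 156.9]
eef_rot: [-1.57, -0.003, -0.364]
wrist_force: [1.1, -0.1, -0.2]
finger_gap: 66.0
```

```bash
python3 -c "
from h import *
to(462,-196,140,92)
to(462,-196,140,-88)"
```

```text
now [495.7 -80.4 156.9] [-89.94  -0.17 -20.84] gap 66.0 t 9.23 F [ 1.1 -0.1 -0.2]
dp [   9.5   16.9 -120.1] turn [   0.13 -112.84    0.17]
now [495.7 -80.4 156.9] [-89.94  -0.17 -20.84] gap 66.0 t 9.23 F [ 1.1 -0.1 -0.2]
dp [   9.5   16.9 -120.1] turn [-0.15 67.16  0.11]
```

Emit:
servo_tool([
  {"dp": [0, 0, -15], "turn": [0, 6.8, 0]},
  {"dp": [2, 0, -35], "turn": [0, 13.6, 0]},
  {"dp": [5, 0, -60], "turn": [0, 20.4, 0]},
  {"dp": [7, 0, -90], "turn": [0, 27.2, 0]},
  {"dp": [10, 0, -115], "turn": [0, 34, 0]},
], grip=-0.6)

```text
clock: 9.65
eef_pos: [463.5, -192.7, 157.1]
eef_rot: [-1.568, -0.002, -0.963]
wrist_force: [0.7, 0.5, -0.5]
finger_gap: 75.2
```

Emit:
servo_tool([
  {"dp": [0, 0, 0], "turn": [0, 6.8, 0]},
  {"dp": [0, 0, 0], "turn": [0, 13.6, 0]},
  {"dp": [0, 0, 0], "turn": [0, 20.4, 0]},
  {"dp": [0, 0, 0], "turn": [0, 27.2, 0]},
  {"dp": [0, 0, 0], "turn": [0, 33.5, 0]},
])

```text
clock: 10.07
eef_pos: [463.5, -192.8, 157.1]
eef_rot: [-1.567, -0.0, -1.554]
wrist_force: [0.5, -0.3, -1.2]
finger_gap: 75.7
```

```bash
python3 -c "
from h import *
manip.camera('wrist');manip.camera('wrist');
s=manip.read_state();c=snap('wrist','w14');np.savez('pics/w14p.npz',p=s['eef_pos'],e=s['eef_rot']);print(s['qd'])
to(462,-196,140,-88)"
```

```text
[ 0.00174439  0.00163617 -0.00034266  0.00110494  0.00101692 -0.16497017]
now [ 463.5 -192.7  157.1] [-8.981e+01 -3.000e-02 -8.850e+01] gap 75.3 t 10.22 F [-0.   0.9  0.6]
dp [ 3.3 17.1 -1.6] turn [-0.19 -0.5   0.03]
```

View pics/w14.png

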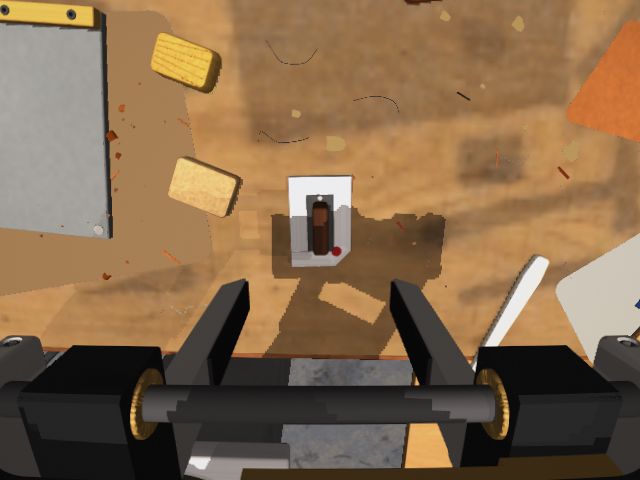

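The die is upright at about (320,222), its rib at (320,228) and the red dot lower right at (337,251). The crepe lies flat at (205,186).

```bash
python3 -c "
from h import *
s=manip.read_state();c=snap('wrist','w15');np.savez('pics/w15p.npz',p=s['eef_pos'],e=s['eef_rot']);print(s['qd'])
a=c['img'][:,:,::-1];cv2.imwrite('pics/w15c.png',cv2.resize(a[165:280,270:370],None,fx=5.2,fy=5.2,interpolation=cv2.INTER_CUBIC))"
```

```text
[ 0.00020559  0.00020338  0.00067292 -0.00082003 -0.00245115 -0.05164847]
```

View pics/w15c.png

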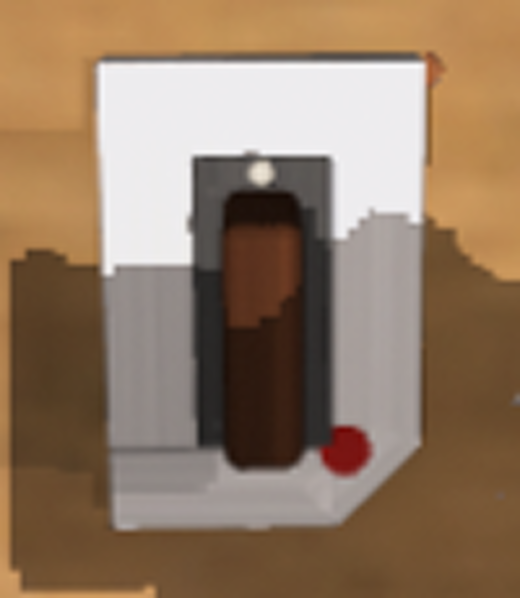

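```bash
python3 - <<'E'
from h import *
c=dict(np.load('pics/w15.npz'));P=np.load('pics/w15p.npz');P=(P['p'],P['e'])
def p(u,v,z):return onz(c,270+(u+.5)/5.2-.5,165+(v+.5)/5.2-.5,z,P)
ang=lambda a,b:np.degrees(np.arctan2(b[1]-a[1],b[0]-a[0]))
TL,TR,BR,BL=p(99,62,14),p(424,62,14),p(420,444,14),p(114,527,14)
B2=p(340,524,14)
print(np.round([TL,TR,BR,B2,BL],1));print('yaw from sides',ang(BL,TL),ang(BR,TR),ang(TR,TL)-90,ang(B2,BL)-90,'len',np.linalg.norm(TR-TL),np.linalg.norm(TL-BL))
print('centre',(TR+BL)/2)
r=[p(*q,50) for q in((225,225),(301,225),(303,468),(226,468))];print(np.round(r,1),np.mean(r,0),ang(r[3],r[0]),ang(r[2],r[1]))
m=(TR+BL)/2;to(m[0],m[1],60,-89)
E
```

```text
[[ 507.5 -163.6   14. ]
 [ 509.  -222.4   14. ]
 [ 436.6 -225.2   14. ]
 [ 419.9 -210.5   14. ]
 [ 418.2 -166.8   14. ]]
yaw from sides 2.0351982185119235 2.2233716166362205 1.4749729075570315 2.2808633949730535 len 58.82204952234719 89.32253294213812
centre [ 463.59664502 -194.57205445   14.        ]
[[ 485.1 -187.5   50. ]
 [ 485.4 -200.1   50. ]
 [ 443.  -201.8   50. ]
 [ 442.7 -188.5   50. ]] [ 464.02795895 -194.4500431    50.        ] 1.4346425436383736 2.296320615585692
now [ 463.5 -192.7  157.1] [-8.981e+01 -3.000e-02 -8.843e+01] gap 75.1 t 10.27 F [ 0.1 -0.6  0.4]
dp [ 1.8 97.1 -0.3] turn [-0.19  0.57  0.03]
```

Emit:
servo_tool([
  {"dp": [2, 40, 0], "turn": [-0.2, -0.4, 0]},
  {"dp": [2, 80, 0], "turn": [-0.2, -0.4, 0]},
  {"dp": [2, 105, 0], "turn": [-0.2, -0.4, 0]},
  {"dp": [2, 115, 0], "turn": [-0.2, -0.4, 0]},
  {"dp": [2, 117, 0], "turn": [-0.2, -0.4, 0]},
])

```text
clock: 10.68
eef_pos: [463.2, -194.3, 38.7]
eef_rot: [-1.574, 0.001, -1.534]
wrist_force: [-0.1, 0.2, 0.5]
finger_gap: 75.2
```

```bash
python3 -c "
from h import *
manip.camera('wrist')
s=manip.read_state();c=snap('wrist','w16');print(s['qd'])
to(463.8,-194.5,0,-88)"
```

```text
[-0.00159675 -0.03843477 -0.02662026  0.0006046   0.02417507  0.0093644 ]
now [ 464.5 -195.    41.1] [-8.996e+01 -6.000e-02 -8.795e+01] gap 75.1 t 10.78 F [0.4 0.5 0.9]
dp [-0.5 41.1 -0.8] turn [-0.04  0.05  0.06]
```

View pics/w16.png

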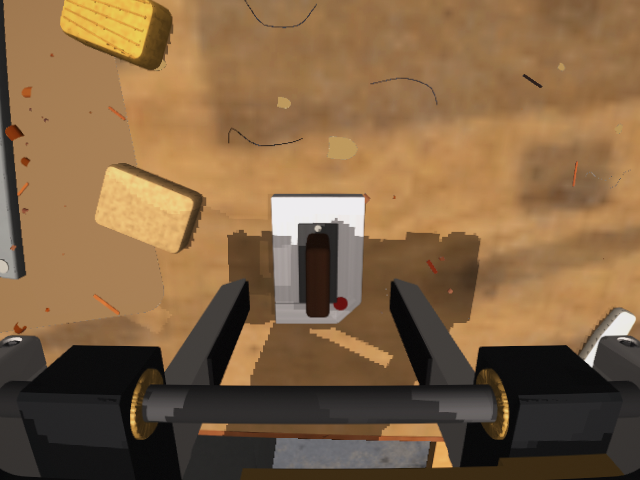

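The rib sits midway between the fingers.

Emit:
servo_tool([
  {"dp": [0, 12, 0], "turn": [0, 0, 0]},
  {"dp": [0, 24, 0], "turn": [0, 0, 0]},
  {"dp": [0, 34, 0], "turn": [0, 0, 0]},
  {"dp": [0, 39, 0], "turn": [0, 0, 0]},
  {"dp": [0, 41, 0], "turn": [0, 0, 0]},
])

```text
clock: 11.2
eef_pos: [464.5, -195.0, -0.4]
eef_rot: [-1.57, -0.001, -1.535]
wrist_force: [-1.4, -0.8, -0.6]
finger_gap: 75.0
```

Emit:
servo_tool([
  {"dp": [0, 0, 0], "turn": [0, 0, 0]},
  {"dp": [0, 0, 0], "turn": [0, 0, 0]},
  {"dp": [0, 0, 0], "turn": [0, 0, 0]},
  {"dp": [0, 0, 0], "turn": [0, 0, 0]},
  {"dp": [0, 0, 0], "turn": [0, 0, 0]},
], grip=1, force=30)

```text
clock: 11.62
eef_pos: [464.7, -195.0, -0.0]
eef_rot: [-1.57, -0.001, -1.535]
wrist_force: [-0.4, 0.4, -0.4]
finger_gap: 45.2
```

Emit:
servo_tool([
  {"dp": [0, 0, 0], "turn": [0, 0, 0]},
  {"dp": [0, 0, 0], "turn": [0, 0, 0]},
  {"dp": [0, 0, 0], "turn": [0, 0, 0]},
  {"dp": [0, 0, 0], "turn": [0, 0, 0]},
  {"dp": [0, 0, 0], "turn": [0, 0, 0]},
])

```text
clock: 12.03
eef_pos: [464.6, -195.0, -0.1]
eef_rot: [-1.57, -0.001, -1.535]
wrist_force: [0.3, -0.1, -0.1]
finger_gap: 13.9
```

Emit:
servo_tool([
  {"dp": [0, 0, 0], "turn": [0, 0, 0]},
  {"dp": [0, 0, 0], "turn": [0, 0, 0]},
  {"dp": [0, -10, 0], "turn": [0, 0, 0]},
  {"dp": [0, -25, 0], "turn": [0, 0, 0]},
  {"dp": [0, -40, 0], "turn": [0, 0, 0]},
])

```text
clock: 12.45
eef_pos: [464.2, -194.8, 40.6]
eef_rot: [-1.571, -0.0, -1.535]
wrist_force: [0.7, -0.2, -3.2]
finger_gap: 14.1
```

Emit:
servo_tool([
  {"dp": [0, -15, 0], "turn": [0, 0, 0]},
  {"dp": [0, -25, 0], "turn": [0, 0, 0]},
  {"dp": [0, -30, 0], "turn": [0, 0, 0]},
  {"dp": [0, -30, 0], "turn": [0, 0, 0]},
])

```text
clock: 12.78
eef_pos: [464.6, -195.0, 71.6]
eef_rot: [-1.57, -0.001, -1.535]
wrist_force: [-0.9, -0.0, -3.4]
finger_gap: 13.7
```

```bash
python3 -c "
from h import *
manip.camera('scene');s=manip.read_state();c=snap('wrist','w17')
to(596,132,70,-95.3)"
```

```text
now [ 463.9 -194.6   70.1] [-90.05   0.   -87.93] gap 13.8 t 12.88 F [-0.9 -0.5 -3.7]
dp [-3.217e+02 -1.000e-01  1.438e+02] turn [0.05 7.37 0.  ]
```

View pics/w17.png

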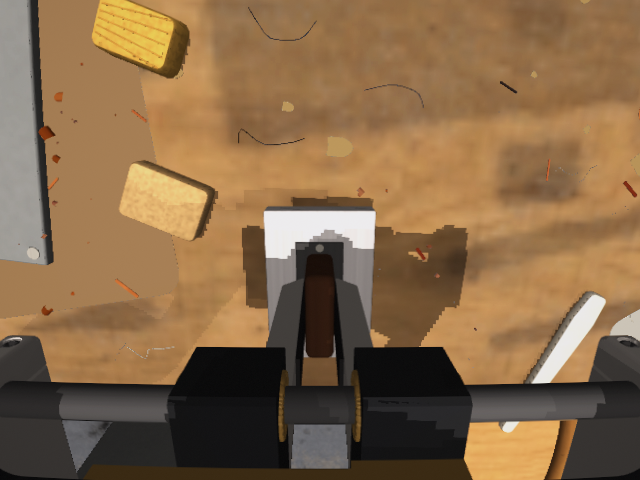

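Emit:
servo_tool([
  {"dp": [-25, 0, 10], "turn": [0, 0.8, 0]},
  {"dp": [-60, 0, 25], "turn": [0, 1.6, 0]},
  {"dp": [-95, 0, 40], "turn": [0, 2.4, 0]},
  {"dp": [-130, 0, 54], "turn": [0, 3.2, 0]},
  {"dp": [-165, 0, 68], "turn": [0, 4, 0]},
])

```text
clock: 13.3
eef_pos: [525.7, -25.5, 69.0]
eef_rot: [-1.573, 0.0, -1.606]
wrist_force: [0.6, 0.0, -3.2]
finger_gap: 13.7
```

```bash
python3 -c "
from h import *
to(582,122,70,-95.4)"
```

```text
now [525.7 -25.5  69. ] [-90.15   0.   -91.99] gap 13.7 t 13.3 F [ 0.6  0.  -3.2]
dp [-149.4   -1.1   51.1] turn [0.15 3.41 0.  ]
```

Emit:
servo_tool([
  {"dp": [-40, 0, 14], "turn": [0, 0.9, 0]},
  {"dp": [-80, 0, 28], "turn": [0, 1.8, 0]},
  {"dp": [-115, -1, 40], "turn": [0.1, 2.6, 0]},
  {"dp": [-140, -1, 48], "turn": [0.1, 3.4, 0]},
  {"dp": [-149, -1, 51], "turn": [0.1, 3.4, 0]},
])

```text
clock: 13.72
eef_pos: [581.9, 125.1, 68.5]
eef_rot: [-1.573, 0.0, -1.663]
wrist_force: [-0.3, -0.1, -3.2]
finger_gap: 13.5
```

Emit:
servo_tool([
  {"dp": [0, 0, 0], "turn": [0, 0, 0]},
  {"dp": [0, 0, 0], "turn": [0, 0, 0]},
])

```text
clock: 13.88
eef_pos: [581.2, 125.0, 67.3]
eef_rot: [-1.575, -0.001, -1.662]
wrist_force: [-0.0, -0.6, -3.9]
finger_gap: 13.7
```

```bash
python3 -c "
from h import *
manip.camera('scene');s=manip.read_state();c=snap('wrist','w18');np.savez('pics/w18p.npz',p=s['eef_pos'],e=s['eef_rot']);print(s['qd'])
to(586,125,12,-95.4)"
```

```text
[-1.77947949e-02 -1.62118829e-02  1.86228432e-03 -1.28043799e-03
 -6.29227764e-06  7.54693746e-04]
now [581.4 123.9  68. ] [-9.019e+01 -2.000e-02 -9.531e+01] gap 14.1 t 13.98 F [-0.1  0.2 -2.3]
dp [-1.6 56.   4.6] turn [0.19 0.09 0.02]
```

View pics/w18.png

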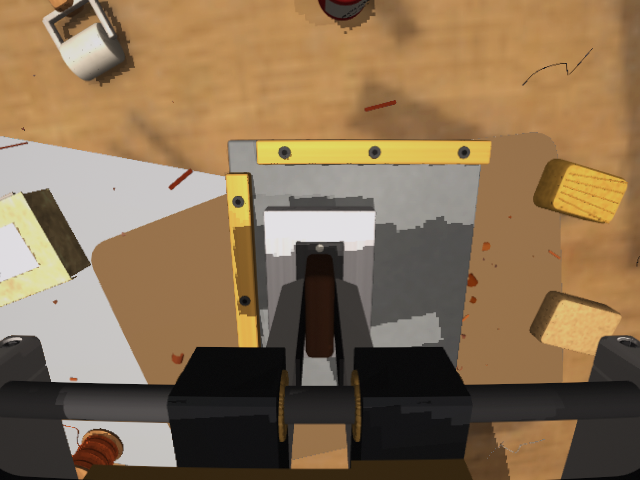

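The die is above the bed, with the far fence's inner edge at about (257,165)–(490,164) and the side fence's inner edge at about x=250–258. Next I'll measure the angles in an enlarged crop.

```bash
python3 -c "
from h import *
s=manip.read_state();c=snap('wrist','w19');np.savez('pics/w19p.npz',p=s['eef_pos'],e=s['eef_rot']);print(s['qd'])
a=c['img'][:,:,::-1];cv2.imwrite('pics/w19c.png',cv2.resize(a[130:350,220:500],None,fx=2.7,fy=2.7,interpolation=cv2.INTER_CUBIC))"
```

```text
[-0.00756806 -0.00894068 -0.0034982   0.00174218  0.00091151  0.00550448]
```

View pics/w19c.png

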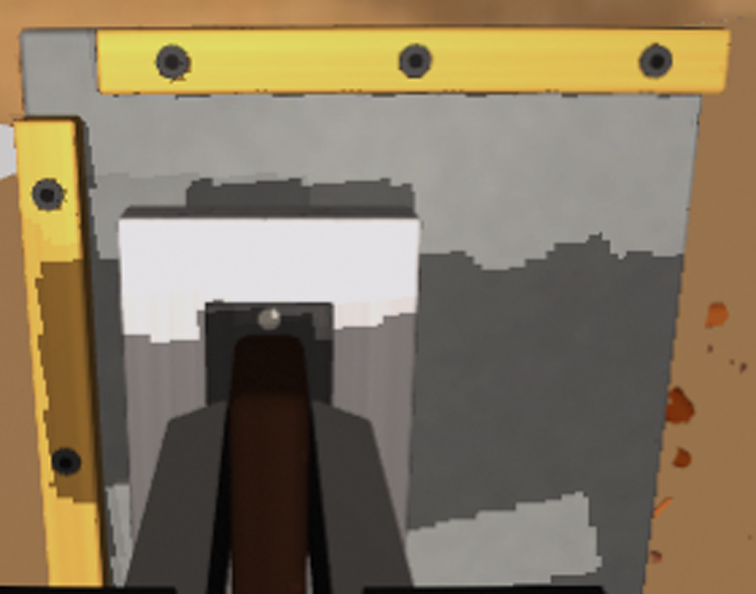

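```bash
python3 - <<'E'
from h import *
c=dict(np.load('pics/w19.npz'));P=np.load('pics/w19p.npz');P=(P['p'],P['e'])
print(P)
def p(u,v,z):return onz(c,220+(u+.5)/2.7-.5,130+(v+.5)/2.7-.5,z,P)
ang=lambda a,b:np.degrees(np.arctan2(b[1]-a[1],b[0]-a[0]))
C,D=p(98,93,22),p(727,93,22);A,B=p(104,585,22),p(80,119,22)
print(C,D,ang(D,C)-90,np.linalg.norm(C-D));print(A,B,ang(A,B))
M=np.array([(B-A)[:2],-(D-C)[:2]]).T;t=np.linalg.solve(M,(C-A)[:2]);print('corner',A+t[0]*(B-A))
zt=P[0][2]+14
E,F=p(119,219,zt),p(419,218,zt);G=p(130,545,zt)
print('die front',E,F,np.linalg.norm(E-F),ang(F,E)-90,ang(G,E))
to(0,0,0,-95.4)
E
```

```text
(array([581.42262915, 123.87570095,  67.99345486]), array([-1.57416230e+00, -3.93864775e-04, -1.66353145e+00]))
[648.3008039  159.58101987  22.        ] [634.0819195    2.70734607  22.        ] -5.179084467104644 157.51674896839594
[509.59422499 177.79697907  22.        ] [642.37025382 164.97659332  22.        ] -5.515181472373389
corner [648.73415812 164.36211713  22.        ]
die front [627.69564566 148.29226437  81.99345486] [622.42327949  89.7879494   81.99345486] 58.741405451322066 -5.149543259907404 -5.96936518558087
now [581.6 123.7  68.3] [-9.017e+01 -2.000e-02 -9.534e+01] gap 13.5 t 14.03 F [-0.2  0.2 -3.6]
dp [ 177.3   70.  -567.4] turn [0.17 0.06 0.02]
```

Emit:
servo_tool([
  {"dp": [0, 15, 0], "turn": [0.2, 0, 0]},
  {"dp": [0, 30, 0], "turn": [0.2, 0, 0]},
  {"dp": [0, 43, 0], "turn": [0.2, 0, 0]},
  {"dp": [0, 51, 0], "turn": [0.2, 0, 0]},
  {"dp": [0, 55, 0], "turn": [0.2, 0, 0]},
])

```text
clock: 14.45
eef_pos: [580.9, 123.1, 12.1]
eef_rot: [-1.572, -0.001, -1.665]
wrist_force: [-1.6, 0.3, -2.8]
finger_gap: 13.7
```

Emit:
servo_tool([
  {"dp": [0, 0, 0], "turn": [0, 0, 0]},
  {"dp": [0, 1, 0], "turn": [0, 0, 0]},
  {"dp": [0, 1, 0], "turn": [0, 0, 0]},
  {"dp": [0, 1, 0], "turn": [0, 0, 0]},
])

```text
clock: 14.78
eef_pos: [581.2, 123.1, 11.7]
eef_rot: [-1.571, -0.0, -1.665]
wrist_force: [0.3, 0.1, -3.2]
finger_gap: 13.9
```

```bash
python3 -c "
from h import *
manip.camera('scene');manip.camera('scene');to(592,133,10,-95.4)"
```

```text
now [581.2 123.1  11.6] [-9.001e+01 -3.000e-02 -9.538e+01] gap 14.1 t 14.88 F [ 0.8 -0.7 -3.5]
dp [-10.8   1.6   9.9] turn [0.01 0.02 0.03]
```

Emit:
servo_tool([
  {"dp": [0, 0.5, 0], "turn": [0, 0, 0]},
  {"dp": [0, 1, 0], "turn": [0, 0, 0]},
  {"dp": [0, 1.5, 0], "turn": [0, 0, 0]},
  {"dp": [0, 1.5, 0], "turn": [0, 0, 0]},
  {"dp": [0, 1.5, 0], "turn": [0, 0, 0]},
])

```text
clock: 15.3
eef_pos: [581.1, 123.2, 10.1]
eef_rot: [-1.571, -0.0, -1.665]
wrist_force: [-1.2, 0.1, -2.9]
finger_gap: 13.5
```

Emit:
servo_tool([
  {"dp": [0, 0.5, 0], "turn": [0, 0, 0]},
  {"dp": [0, 1, 0], "turn": [0, 0, 0]},
  {"dp": [0, 1, 0], "turn": [0, 0, 0]},
  {"dp": [0, 1, 0], "turn": [0, 0, 0]},
])

```text
clock: 15.63
eef_pos: [581.8, 123.2, 10.0]
eef_rot: [-1.569, -0.0, -1.665]
wrist_force: [-0.9, -0.1, 5.5]
finger_gap: 13.8
```

The wrist force went from −3 N to +5.5 N, so the die is resting on the bed. I'll slide it toward the corner, about 19 mm to go on each axis.

Emit:
servo_tool([
  {"dp": [-3, 0, 3], "turn": [0, 0, 0]},
  {"dp": [-7, 0, 7], "turn": [0, 0, 0]},
  {"dp": [-10, 0, 10], "turn": [0, 0, 0]},
  {"dp": [-13, 0, 13], "turn": [0, 0, 0]},
  {"dp": [-14, 0, 14], "turn": [0, 0, 0]},
])

```text
clock: 16.05
eef_pos: [597.6, 136.4, 10.0]
eef_rot: [-1.569, 0.0, -1.664]
wrist_force: [0.5, -0.3, 0.6]
finger_gap: 13.9
```

```bash
python3 -c "
from h import *
manip.camera('scene');s=manip.read_state();c=snap('wrist','w20');print(s['qd']);to(601.3,141,10,-95.4)
a=c['img'][:,:,::-1];cv2.imwrite('pics/w20c.png',cv2.resize(a[130:330,210:490],None,fx=2.7,fy=2.7,interpolation=cv2.INTER_CUBIC))"
```

```text
[-0.00603518 -0.0086262   0.01685525  0.00212715 -0.0102303  -0.00509645]
now [597.4 136.2  10. ] [-8.990e+01  1.000e-02 -9.536e+01] gap 13.8 t 16.15 F [ 0.1  0.7 -0.1]
dp [-5.1  0.   3.5] turn [-0.1   0.04 -0.01]
```

View pics/w20c.png

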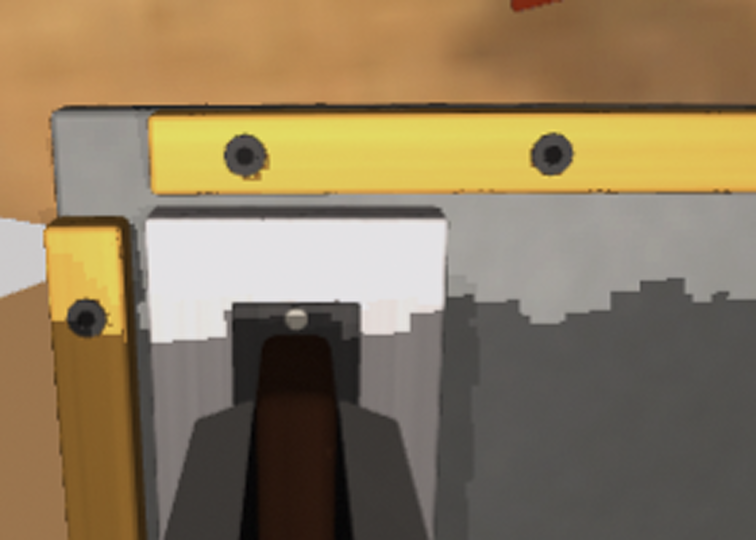

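About 4 mm remains to each fence, and the die is square with both. I'll carry on in small steps, watching the force.

Emit:
servo_tool([
  {"dp": [-1, 0, 1], "turn": [0, 0, 0]},
  {"dp": [-2, 0, 2], "turn": [0, 0, 0]},
  {"dp": [-3, 0, 3], "turn": [0, 0, 0]},
  {"dp": [-3, 0, 3], "turn": [0, 0, 0]},
])

```text
clock: 16.48
eef_pos: [600.8, 139.0, 10.0]
eef_rot: [-1.569, 0.0, -1.664]
wrist_force: [0.1, 0.1, -0.1]
finger_gap: 13.6
```

Emit:
servo_tool([
  {"dp": [-0.5, 0, 0.5], "turn": [0, 0, 0]},
  {"dp": [-1, 0, 1], "turn": [0, 0, 0]},
  {"dp": [-1, 0, 1], "turn": [0, 0, 0]},
  {"dp": [-1, 0, 1], "turn": [0, 0, 0]},
])

```text
clock: 16.82
eef_pos: [602.0, 140.0, 10.0]
eef_rot: [-1.569, 0.0, -1.664]
wrist_force: [0.1, 1.4, -0.2]
finger_gap: 13.8
```

Emit:
servo_tool([
  {"dp": [-0.5, 0, 0.5], "turn": [0, 0, 0]},
  {"dp": [-1, 0, 1], "turn": [0, 0, 0]},
  {"dp": [-1, 0, 1], "turn": [0, 0, 0]},
  {"dp": [-1, 0, 1], "turn": [0, 0, 0]},
])

```text
clock: 17.15
eef_pos: [602.2, 140.6, 10.0]
eef_rot: [-1.571, -0.001, -1.664]
wrist_force: [-8.3, -2.8, 6.0]
finger_gap: 13.7
```

```bash
python3 -c "
from h import *
s=manip.read_state();c=snap('wrist','w21');print(s['qd']);to(601.3,141,10,-95.4)
a=c['img'][:,:,::-1];cv2.imwrite('pics/w21c.png',cv2.resize(a[130:330,210:490],None,fx=2.7,fy=2.7,interpolation=cv2.INTER_CUBIC))"
```

```text
[-0.00078723  0.00121854  0.0010537   0.00103197 -0.00131195  0.00068395]
now [602.1 140.6  10. ] [-9.001e+01 -3.000e-02 -9.534e+01] gap 13.7 t 17.2 F [-8.2 -1.9  5.1]
dp [-0.3 -0.  -0.9] turn [0.01 0.06 0.03]
```

View pics/w21c.png

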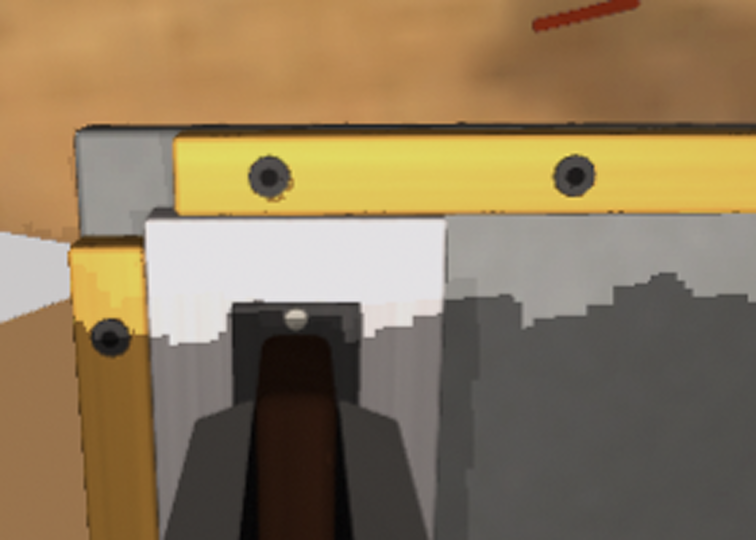

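The far fence is touching at about 8 N. The side fence isn't certain yet, so I'll push further in jig +y.

Emit:
servo_tool([
  {"dp": [-0.5, 0, 0.5], "turn": [0, 0, 0]},
  {"dp": [-1, 0, 0.5], "turn": [0, 0, 0]},
  {"dp": [-1.2, 0, 0.5], "turn": [0, 0, 0]},
  {"dp": [-1.2, 0, 0.5], "turn": [0, 0, 0]},
  {"dp": [-1.2, 0, 0.5], "turn": [0, 0, 0]},
])

```text
clock: 17.62
eef_pos: [602.1, 140.7, 10.1]
eef_rot: [-1.573, -0.002, -1.664]
wrist_force: [-6.7, -7.6, 5.5]
finger_gap: 13.7
```

```bash
python3 -c "
from h import *
to(601.3,141,10,-95.4)"
```

```text
now [602.1 140.7  10.1] [-90.11  -0.14 -95.34] gap 13.7 t 17.62 F [-6.7 -7.6  5.5]
dp [-0.2  0.1 -0.8] turn [0.11 0.06 0.14]
```

```bash
python3 -c "
from h import *
c=snap('wrist','w22')
a=c['img'][:,:,::-1];cv2.imwrite('pics/w22c.png',cv2.resize(a[130:330,210:490],None,fx=2.7,fy=2.7,interpolation=cv2.INTER_CUBIC))
c=snap('scene','s22');a=c['img'][:,:,::-1];cv2.imwrite('pics/s22c.png',cv2.resize(a[150:350,200:440],None,fx=3.2,fy=2.9,interpolation=cv2.INTER_CUBIC))
for i in range(8): manip.camera('side')
s=manip.read_state();print(s['qd'],s['wrist_force'],s['moment']);to(0,0,0,-95.4)"
```

```text
[ 2.20953584e-04  1.78108921e-03  1.87313414e-03  1.09684872e-04
  1.40925841e-03 -2.54859873e-05] [-7.35825106 -8.08329207  5.92429152] [-1.45691121  1.33260477  0.16193581]
now [602.1 140.7  10.1] [-90.1   -0.14 -95.35] gap 13.7 t 18.12 F [-7.4 -8.1  5.9]
dp [ 196.2   11.6 -586.4] turn [0.1  0.05 0.14]
```

View pics/w22c.png

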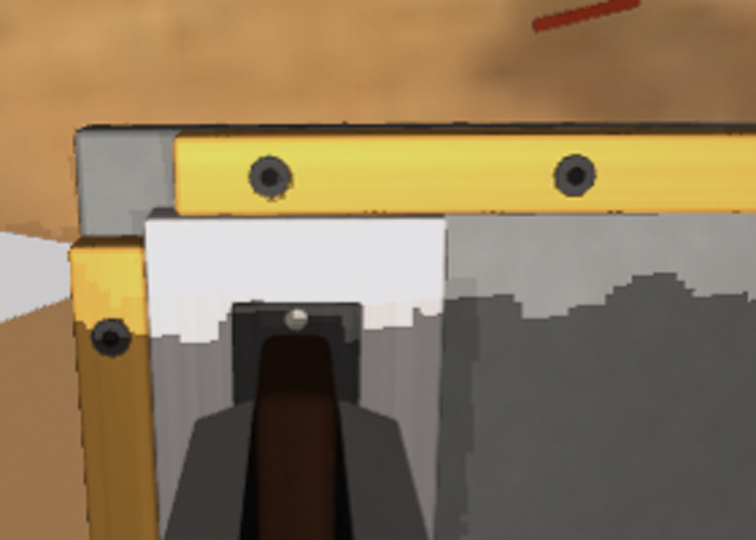

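View pics/s22c.png

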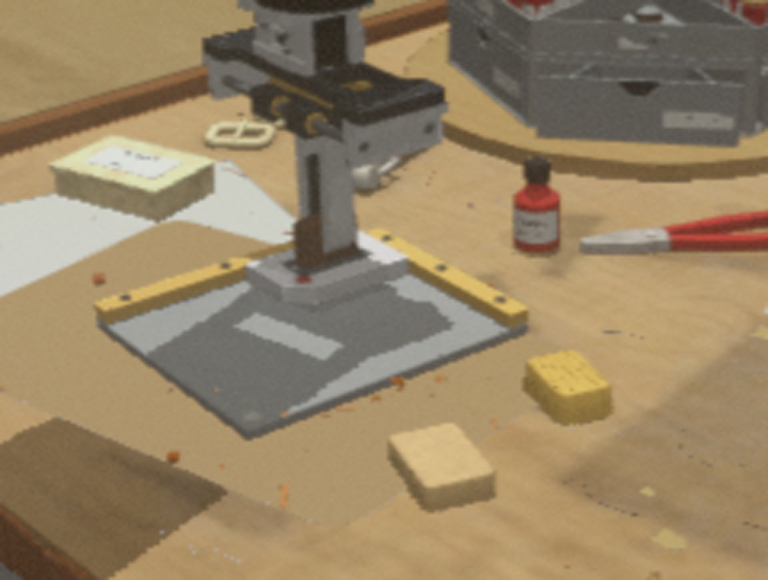

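The die's edges meet both fences, with no gap in the wrist view. The scene view shows the crepe flat on the bench and the bystanders where they were. The force is steady, so I'm handing in.

```bash
python3 -c "
from h import *
print(manip.sign_off())"
```

```text
the job is handed in; nothing more can be done
None
```

I moved the crepe rubber off the jig and laid it flat on the bare bench to the right. The die is on the jig with its bevel pointing away from the corner, held against both fences. I handed in at about 18 s; the hand-in reported no verdict.

**Last checks:**
- **Fences:** the wrist force had held steady for 0.5 s at (−7.4, −8.1, +5.9) N. Along the jig's axes that is about 6.6 N sideways against the far fence and 8.8 N against the side fence. The second is well above what friction alone could give (about 3 N).
- **Die:** the tool tilt was about 0.15° and the gripper's yaw was −95.35°. The jig's yaw measured −5.2 to −5.5°, so the die is square to within about 0.2°. The grip was closed on the rib at 13.7 mm and nothing was moving.
- **Corner:** the last wrist picture showed no gap at either fence. I judged this by eye and force and did not measure the final corner distance.
- **Other objects:** the last scene picture showed the crepe flat and released, and the bottle and beeswax where they started. The spool was not in that crop, but the arm never went near it.

**What disagreed:**
- **Fingertips:** they end about 22 mm short of the reported tool point. My first grasp closed above the crepe without touching it, so I corrected the heights from the pictures.
- **Corner position:** the three estimates differed by about 2 mm, so I used contact force to set the final position.

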